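Load and clamp a gang drill jig with vee blocks

TASK

Load the three vee blocks side by side into the drill jig, vees up and running front to back: slide the first in under the drill plate and push it right home into the reference corner, against the rear rail and the left stop, and only then bring in the second, pushed home against the rail and the first block, and then the third, home against the rail beside the second. Then swing the red-knobbed cam lever clockwise until it clamps the row firmly, let go, and leave the oil bottle, plug gauge and test rotor where they are.

Things in the scene. Friction and masses are not known exactly. Their poses are not given: they have to be found in the camera images.
- jig: Drill jig screwed to the bench; origin under its dark base plate, x to its rear rail (away from the robot), y to its left stop, z up. In mm: base top z 12, x -75 to 65, y -97 to 75. Rear rail: front face x 50. Left stop: right face y 62, x 12 to 65. Both rise to z 56. Base in front of x -6 is a clear loading area. Left stop, rail and drill plate do not move.
- plate_edge (a point): Middle of the lower front edge of the aluminium drill plate that bridges rail and stop over the work, axes as the jig's. Plate: jig x -6 to 65, y -50 to 75, z 56 (underside) to 66, three bushings on it to z 70. Below it is open to the front and to the right. Blocks that are home end 6 mm behind this edge.
- home_1 (a point): Centre of a block that is home in the corner, touching rail and left stop (jig x 25, y 44, z 29); axes as the jig's.
- home_2 (a point): Centre of the second block when home: touching the rail and the first block (jig x 25, y 8, z 29).
- home_3 (a point): Centre of the third block when home: touching the rail and the second block (jig x 25, y -28, z 29).
- cam_lever (a joint): Lever angle: 0 open, arm pointing 120 deg clockwise (from above) of the jig's x; grows clockwise, knob swinging towards the robot, stop at 1.80. Stays where left; friction 1.2 N at the knob. Closes the last small gaps, meets the tight row at about 1.2 and then stiffens: 6 to 12 N at the knob clamps it, at about 1.3 to 1.5. It then holds by itself.
- lever_knob (a point): Middle of the red knob upright at the end of the lever arm: 23 mm across, 45 mm tall, its middle 60 mm above the bench, 100 mm from the pivot; the 10 mm steel arm runs to it 47 mm above the bench.
- lever_pivot (a point): On the lever's upright axis (jig x 28, y -66), 60 mm above the bench. The lever turns an eccentric disc (radius 16 mm, 5 mm off the axis, z 13 to 41) that presses to the left on the last block and drags it to the rail. At 0 to 0.3 rad it leaves 4.0 to 5.5 mm beside a tight row of three.
- vee_a_mid (a point): Centre of a ground steel vee block, one of three alike: 36 (x) x 50 (y) x 34 (z) mm, about 0.55 kg, half-way up (17 mm). The vee is open at the top and runs along y; the sides across x are flat and full height, 36 mm apart, to be gripped. Friction on steel about 0.6.
- vee_a: The same block; origin at the centre of its underside.
- vee_b_mid (a point): Centre of a ground steel vee block, one of three alike: 36 (x) x 50 (y) x 34 (z) mm, about 0.55 kg, half-way up (17 mm). The vee is open at the top and runs along y; the sides across x are flat and full height, 36 mm apart, to be gripped. Friction on steel about 0.6.
- vee_b: The same block; origin at the centre of its underside.
- vee_c_mid (a point): Centre of a ground steel vee block, one of three alike: 36 (x) x 50 (y) x 34 (z) mm, about 0.55 kg, half-way up (17 mm). The vee is open at the top and runs along y; the sides across x are flat and full height, 36 mm apart, to be gripped. Friction on steel about 0.6.
- vee_c: The same block; origin at the centre of its underside.
- oil_mid (a point): Bystander: drip oil bottle with a red spout, 37 mm across, 104 mm tall, standing to the left of the jig; this point 50 mm up.
- gauge_mid (a point): Bystander: plug gauge with a black grip, 14 x 84 (y) x 16 mm, lying on the bench in front of the lever, to the right of the jig; its centre.
- rotor_mid (a point): Bystander: steel test rotor, disc 62 mm across and 22 mm tall with an upright 8 mm shaft to 62 mm, standing to the left of the jig; centre of the disc.
There are look-alikes about, which are no part of the job. What is shaped like the vee_b but turquoise is not meant. Leave any orange look-alike of the vee_a alone.

How it is judged:
By the outcome, as a careful person would: the job done as asked, in the order asked, and still so for the second after the job is handed in, with the robot touching nothing.
It also fails if it takes over 72 s, if anything falls off the work surface, if the arm or the gripper's body presses on something with over 40 N, if the wrist force passes 120 N, or if a joint passes its speed limit or range.

ROBOT

A 6-joint arm with a two-finger parallel gripper is mounted at the origin on a cart in front of the work surface, level with it; the furniture and walls round the work are solid. World frame = base frame: x ahead of the robot, y to its left, z up, the work surface at z = 0. Lengths are in m, angles in rad, forces in N, time in s.
With the tool pointing down it reaches from about 0.35 to 0.925 m from the base axis. Payload 6.4 kg.
Tool frame: the origin (TCP) lies between the finger pads; the fingertips stand 8 mm ahead of it and the grasp point (between the pads) lies 11 mm behind it; z points along the fingers, y is the direction in which the jaws open and shut (so a half turn about z gives the same grasp; the last joint's range is limited). The gripper opens to 85 mm and grips with 20 to 120 N. Pads are 22 mm wide; open, the fingers measure 114 mm over their backs; the gripper's body (76 mm by 85 mm) begins 54 mm behind the grasp point. The pads swing forward as they close: fully open they stand 13 mm farther back than shut.
Start: joints at [1.011, 0.245, 1.558, -0, 1.339, -0.174], TCP at [0.245, 0.602, 0.239] pointing down, gripper open.
Joint ranges: [-3.13, 3.13], [-1.02, 2.26], [0.13, 2.54], [-0.95, 4.09], [0.21, 2.88], [-2.74, 2.74]. Speed limits (rad/s): [2.57, 2.57, 3.14, 3.14, 3.14, 3.14].

INTERFACE

Orientations are given as a unit quaternion [x, y, z, w].
In Python, from cell import bot gives the robot as it stands. The module is installed in compiled form; this text tells all that it offers.
- The arm moves only by the tool send_rows, never from a script. Its argument "commands" is a list of rows, each a list of 3 entries, a list of its own where there are three numbers: the shift along the tool's x, y, z in mm, then the turn about the tool's z in rad, then the finger opening in mm, from 0 to 85.4. In form: [[[dx, dy, dz], turn, grip], ...]. A call has 1 to 12 rows; each row is the pose to reach, as a shift and turn from the pose commanded when the call began, along the tool's axes at that moment; what a row does not reach only later rows make up. A row lasts 1/10 s, in which the tool goes at most 50 mm and 8.59 degrees, less where a joint would pass 70% of its speed; a pose out of reach is approached as far as the arm can. A call with a gripper value outside its range is refused whole. The fingers move at their own pace and stop on an object; "force" is the grip in N (left out, the last holds). Time passes only in rows, so rows that repeat a pose let the fingers close. It gives the time, the measured TCP pose, the force and the opening at its end, in the units of the state.
- bot.read_state(): the state, without advancing time (a new reading comes with each control period).
- bot.capture(name): name is "scene" or "top" or "wrist"; returns the picture (480x640x3 uint8, red, green, blue); there is no depth.
- bot.camera_info(name): a dict with "vfov" (degrees; the focal length in pixels is half the picture's height over the tangent of half this angle, whatever the lens; pixels are square), "cx", "cy" (the principal point, pixels), "R" (3x3) and "t" (3): a world point X has camera coordinates R X + t. Camera axes: x right, y down, z forward; pixel columns grow to the right and rows downward; lengths in m; the calibration is good to about 2 mm. The wrist camera is an equidistant fisheye: a pixel r from the principal point sees the ray r / f radians off the axis. A picture is of the moment at which its call begins: read the wrist's pose just before it. camera_info takes no time and is no camera call; for the wrist camera it gives the pose at the moment of the call.
- bot.close_job(): hands the job in, once; it reports no verdict.
Trained networks look in the newest picture that a camera, given by its name, has taken for a name from the list of things; names that differ only in an ending like _2 or _b are one class to them, and where a whole thing is asked for, a point or a joint stands for the part that bears it (a point fixed in the world has none). Each returns a list of dicts, best first, with "score" (0 to 1); they miss things now and then, are a little off and sometimes report something else, mostly with a low value. They report only what shows in the picture. A call takes as long as a camera call. They do not tell look-alikes from the thing itself.
- bot.silhouettes(label, camera): "pixels" (480x640 bool, what is visible of it).
- bot.landmark_of(label, camera): "position" ([x, y, z] in m, in world coordinates, good to about 4 mm: a listed point, or the origin of a listed thing).
The state is a dict: "t": time; "qpos": joint angles; "joint_velocities": joint speeds; "joint_efforts": joint torques, N m; "position": TCP position; "tool_rot": TCP orientation; "contact_force": force on the tool from outside, world axes, zero at the start; "wrist_torque": the same for the moment, N m; "grip_width": finger opening in m.
Only numpy, scipy, OpenCV 4.12 (cv2) and the standard library are available. Lean on these libraries where they do the work, as an engineer would, in place of code of your own. Each camera call takes 0.05 s, during which the arm holds its last target.

## Working session

There is one attempt and no reset: what is moved stays moved. The work goes in short steps, Python scripts to look and compute and a tool call to move; the robot and the scene stay as the last step left them, time stands still between calls to the robot, and variables do not carry over. Pictures are saved under pics/ and viewed, and the job is handed in when it is done.

Besides the shell and the picture viewer there is one more tool, called after ">>>" as name([rows], argument=value, ...), one row to a line, values as JSON. send_rows: Moves the arm, as the interface text tells. Its arguments: {"type":"object","properties":{"commands":{"type":"array","items":{"type":"array"}},"force":{"type":"number"}},"required":["commands"]}

```bash
mkdir -p pics; python3 - <<'E'
from cell import bot
import cv2
for n in ("scene","top","wrist"):
    im=bot.capture(n); cv2.imwrite(f"pics/{n}0.png",im[:,:,::-1])
    i=bot.camera_info(n); print(n,i)
s=bot.read_state(); print(s)
E
```

```text
scene {'vfov': 48.954310121645115, 'cx': 318.03758435765917, 'cy': 244.69670529784938, 'R': array([[ 0.8959004 , -0.44404086, -0.01379071],
       [-0.18950288, -0.35389763, -0.91588489],
       [ 0.40180981,  0.82315502, -0.40120405]]), 't': array([-0.55175226,  0.13026396,  1.02578296])}
top {'vfov': 56.20099886232847, 'cx': 321.76100962703447, 'cy': 245.50015876249464, 'R': array([[ 2.03341661e-02, -9.99792890e-01,  8.36104400e-04],
       [-9.76391918e-01, -2.00380908e-02, -2.15075096e-01],
       [ 2.15047306e-01,  3.55700716e-03, -9.76597155e-01]]), 't': array([-0.1027472 ,  0.58725076,  1.01976041])}
wrist {'vfov': 65.70646984690485, 'cx': 327.6231688399191, 'cy': 240.9752541227023, 'R': array([[ 0.37590399,  0.92665563, -0.0023545 ],
       [ 0.8888426 , -0.35984411,  0.28367419],
       [ 0.26202103, -0.10872704, -0.95891783]]), 't': array([-0.64876509, -0.03631919,  0.37946969])}
{'t': 0.15, 'qpos': array([ 1.01089402e+00,  2.45685603e-01,  1.55871620e+00,  1.45595633e-05,
        1.33870510e+00, -1.74081169e-01]), 'joint_velocities': array([-0.00123375, -0.00309242, -0.00257169, -0.00185953, -0.00043842,
       -0.000797  ]), 'joint_efforts': array([ 8.73954741e-04, -4.29981673e+01, -3.26554763e+01, -4.84531984e-05,
        3.44586129e-03,  1.60661739e-05]), 'position': array([0.24436764, 0.60187505, 0.23842259]), 'tool_rot': array([ 1.91717875e-01,  9.81449786e-01, -7.04166305e-04, -2.78274653e-04]), 'contact_force': array([-0.76026914,  0.48242002, -0.80741842]), 'wrist_torque': array([-0.01833409,  0.02965498, -0.00013391]), 'grip_width': 0.08558673308847299}
```

View pics/scene0.png

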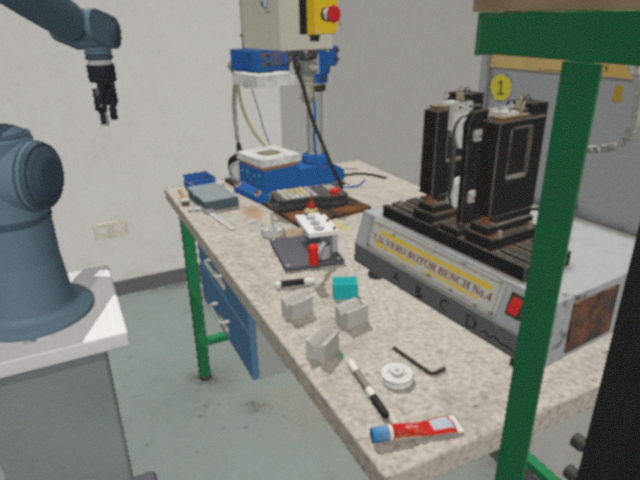

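View pics/top0.png

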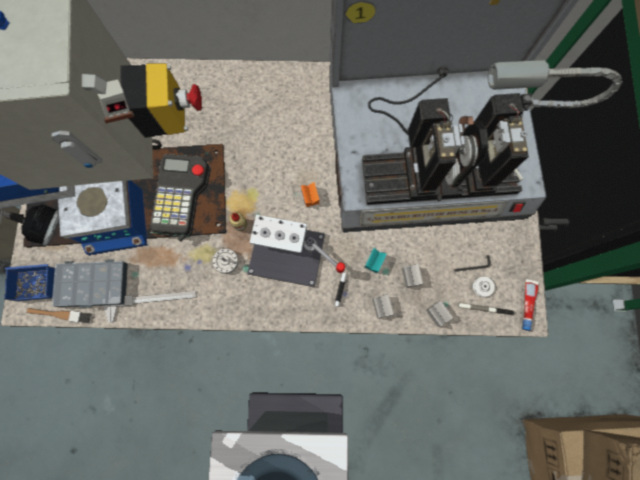

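```bash
python3 - <<'E'
from cell import bot
import numpy as np
for l in ("jig","plate_edge","home_1","home_2","home_3","lever_knob","lever_pivot","vee_a","vee_a_mid","oil_mid","gauge_mid","rotor_mid"):
    for c in ("top","scene"):
        print(l,c,[(round(float(d['score']),2),np.round(d['position'],4).tolist()) for d in bot.landmark_of(l,c)])
E
```

```text
jig top [(0.75, [0.5866, 0.0106, 0.0012]), (0.56, [0.5391, -0.1359, 0.0593])]
jig scene [(0.81, [0.5863, 0.01, -0.0044]), (0.36, [0.6171, 0.0481, 0.027])]
plate_edge top [(0.87, [0.5816, 0.0236, 0.058]), (0.67, [0.6575, 0.1205, 0.0452]), (0.59, [0.5263, -0.3182, -0.0008])]
plate_edge scene [(0.71, [0.5756, 0.0229, 0.0538]), (0.23, [0.435, -0.3767, 0.0184])]
home_1 top [(0.92, [0.6186, 0.0477, 0.0311]), (0.75, [0.608, 0.0126, 0.0282]), (0.66, [0.607, -0.0228, 0.0282]), (0.33, [0.5847, 0.009, 0.0013])]
home_1 scene [(0.93, [0.6185, 0.0495, 0.0315]), (0.76, [0.6125, 0.0127, 0.0319]), (0.64, [0.6065, -0.0231, 0.0284])]
home_2 top [(0.92, [0.6186, 0.0477, 0.0311]), (0.75, [0.608, 0.0126, 0.0282]), (0.66, [0.607, -0.0228, 0.0282]), (0.33, [0.5847, 0.009, 0.0013])]
home_2 scene [(0.93, [0.6185, 0.0495, 0.0315]), (0.76, [0.6125, 0.0127, 0.0319]), (0.64, [0.6065, -0.0231, 0.0284])]
home_3 top [(0.92, [0.6186, 0.0477, 0.0311]), (0.75, [0.608, 0.0126, 0.0282]), (0.66, [0.607, -0.0228, 0.0282]), (0.33, [0.5847, 0.009, 0.0013])]
home_3 scene [(0.93, [0.6185, 0.0495, 0.0315]), (0.76, [0.6125, 0.01
[... 470 characters left out ...]
0.0039]), (0.63, [0.4508, -0.2444, -0.0026])]
vee_a scene [(0.8, [0.4488, -0.2405, -0.0028]), (0.8, [0.565, -0.2251, -0.0012]), (0.64, [0.5305, -0.3141, 0.0034]), (0.55, [0.4341, -0.3768, -0.0004])]
vee_a_mid top [(0.67, [0.5272, -0.3161, 0.0167]), (0.39, [0.4898, -0.1386, 0.0053]), (0.27, [0.5556, 0.1509, 0.0119])]
vee_a_mid scene []
oil_mid top [(0.71, [0.6563, 0.1162, 0.0451])]
oil_mid scene [(0.61, [0.6539, 0.1218, 0.0505]), (0.57, [0.5269, -0.3136, 0.0029])]
gauge_mid top [(0.49, [0.491, -0.1376, 0.0082])]
gauge_mid scene [(0.8, [0.4874, -0.1377, 0.0118])]
rotor_mid top [(0.57, [0.5539, 0.1507, 0.0132])]
rotor_mid scene [(0.52, [0.5592, 0.152, 0.0119]), (0.34, [0.5772, 0.0225, 0.0522])]
```

View pics/wrist0.png

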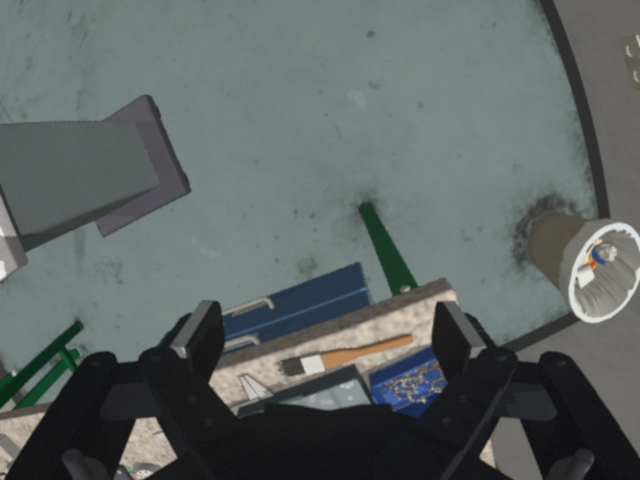

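```bash
python3 - <<'E'
import cv2
a=cv2.imread("pics/top0.png")[190:340,220:480]
cv2.imwrite("pics/topc.png",cv2.resize(a,None,fx=3,fy=3,interpolation=cv2.INTER_CUBIC))
a=cv2.imread("pics/scene0.png")[30:140,60:180]
cv2.imwrite("pics/grip.png",cv2.resize(a,None,fx=5,fy=5,interpolation=cv2.INTER_CUBIC))
E
```

```text
(no output)
```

View pics/topc.png

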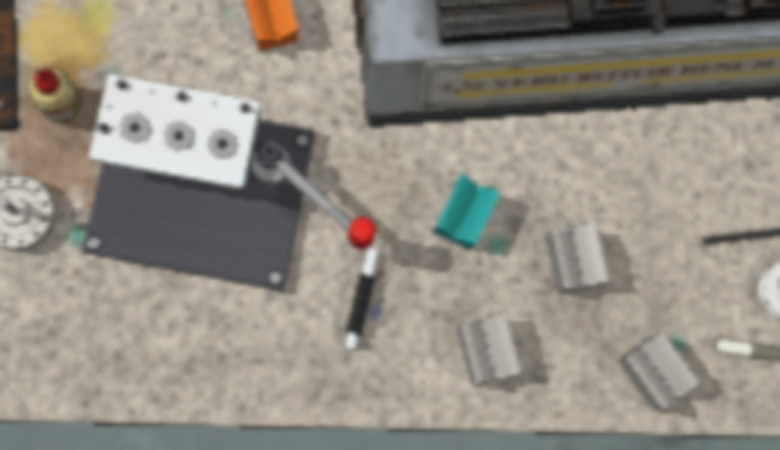

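View pics/grip.png

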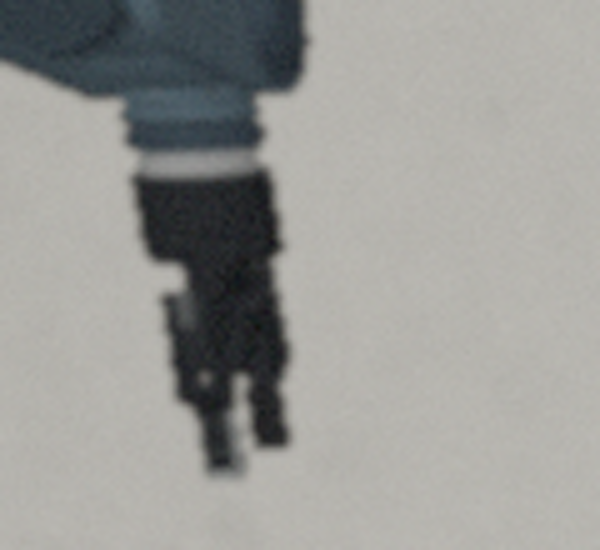

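```bash
cat > h.py <<'E'
from cell import bot
import numpy as np, cv2, json, os
from scipy.spatial.transform import Rotation as Ro
def pose():
    s=bot.read_state(); R=Ro.from_quat(s['tool_rot']).as_matrix()
    return s,R,np.arctan2(R[1,1],R[0,1])
def to(p,yaw=None,R=None,p0=None):
    """world target (m), tool-y world angle -> shift mm in tool axes, turn; from commanded"""
    s,Rm,y=pose()
    c=json.load(open('cmd.json')) if os.path.exists('cmd.json') else dict(p=[.245,.602,.239],yaw=float(y))
    R=Rm
    yw=c['yaw']; R=np.array([[np.sin(yw)*-1,np.cos(yw),0],[np.cos(yw),np.sin(yw),0],[0,0,-1]])
    d=R.T@(np.array(p)-c['p'])*1000
    turn=0 if yaw is None else -((yaw-yw+np.pi/2)%np.pi-np.pi/2)
    print('to',np.round(p,4),'shift',np.round(d,1),'turn',round(turn,4))
def did(sh,turn):
    """record commanded after a send"""
    c=json.load(open('cmd.json')) if os.path.exists('cmd.json') else None
    s,Rm,y=pose()
    if c is None: c=dict(p=[.245,.602,.239],yaw=np.arctan2(.98145*2*.98145-1,2*.1917*.98145))
    yw=c['yaw']; R=np.array([[-np.sin(yw),np.cos(yw),0],[np.cos(yw),np.sin(yw),0],[0,0,-1]])
    p=np.array(c['p'])+R@np.array(sh)/1000
    yw=yw-turn
    json.dump(dict(p=p.tolist(),yaw=yw),open('cmd.json','w'))
    st(p,yw)
def st(p=None,yw=None):
    s,Rm,y=pose()
    c=json.load(open('cmd.json'))
    print('t %.2f meas %s yaw %.4f | cmd %s %.4f | F %s grip %.4f qd %.2f'%(s['t'],np.round(s['position'],4),y,np.round(c['p'],4),c['yaw'],np.round(s['contact_force'],1),s['grip_width'],np.abs(s['joint_velocities']).max()))
def snap(name,fn,crop=None,f=1):
    i=bot.camera_info(name) ; im=bot.capture(name)
    np.savez('last_'+name+'.npz',R=i['R'],t=i['t'],vf=i['vfov'],c=[i['cx'],i['cy']],im=im)
    save(im,fn,crop,f); return im,i
def save(im,fn,crop=None,f=1):
    a=im[:,:,::-1]
    if crop: a=a[crop[1]:crop[3],crop[0]:crop[2]]
    cv2.imwrite('pics/'+fn,cv2.resize(a,None,fx=f,fy=f,interpolation=cv2.INTER_CUBIC))
def foc(i): return 240/np.tan(np.radians(i['vfov'])/2)
def ray(uv,i,fish):
    uv=np.atleast_2d(uv).astype(float)-[i['cx'],i['cy']]; f=foc(i)
    if fish:
        r=np.linalg.norm(uv,axis=1)+1e-9; th=r/f
        d=np.c_[uv/r[:,None]*np.sin(th)[:,None],np.cos(th)]
    else: d=np.c_[uv/f,np.ones(len(uv))]
    return d@i['R'], -i['R'].T@i['t']
def atz(uv,z,i,fish):
    d,o=ray(uv,i,fish); k=(z-o[2])/d[:,2]; return o+d*k[:,None]
def proj(X,i,fish):
    X=np.atleast_2d(X)@i['R'].T+i['t']; f=foc(i)
    if fish:
        r=np.linalg.norm(X[:,:2],axis=1)+1e-12; th=np.arctan2(r,X[:,2]); return X[:,:2]/r[:,None]*(th*f)[:,None]+[i['cx'],i['cy']]
    return X[:,:2]/X[:,2:]*f+[i['cx'],i['cy']]
E
python3 - <<'E'
from h import *
s,R,y=pose(); print(R.round(3),y)
to([.46,.1,.29],1.57); to([.46,-.28,.28],1.57)
E
```

```text
[[-0.927  0.376 -0.   ]
 [ 0.376  0.927  0.   ]
 [ 0.     0.    -1.   ]] 1.1850179354002093
to [0.46 0.1  0.29] shift [-388.1 -384.2  -51. ] turn -0.385
to [ 0.46 -0.28  0.28] shift [-531.1 -736.3  -41. ] turn -0.385
```

```bash
python3 - <<'E'
from h import *
to([.5,.0,.30],1.41)
E
```

```text
to [0.5 0.  0.3] shift [-462.8 -461.8  -61. ] turn -0.225
```

>>> send_rows([
  [[-463, -462, -61], -0.225, 85],
  [[-463, -462, -61], -0.225, 85],
  [[-463, -462, -61], -0.225, 85],
  [[-463, -462, -61], -0.225, 85],
  [[-463, -462, -61], -0.225, 85],
  [[-463, -462, -61], -0.225, 85],
  [[-463, -462, -61], -0.225, 85],
  [[-463, -462, -61], -0.225, 85],
  [[-463, -462, -61], -0.225, 85],
  [[-463, -462, -61], -0.225, 85],
  [[-463, -462, -61], -0.225, 85],
  [[-463, -462, -61], -0.225, 85],
])

```text
t: 2.55
position: [0.478, 0.0501, 0.2956]
tool_rot: [0.08, 0.997, 0.0, 0.001]
contact_force: [-0.2, 0.9, -0.1]
grip_width: 0.0848
```

```bash
python3 - <<'E'
from h import *
s,R,y=pose()
json.dump(dict(p=[float(v) for v in s['position']],yaw=1.41),open('cmd.json','w'))
st(); to([.5,0,.30],1.41)
E
```

```text
t 2.55 meas [0.478  0.0501 0.2956] yaw 1.4097 | cmd [0.478  0.0501 0.2956] 1.4100 | F [-0.2  0.9 -0.1] grip 0.0848 qd 0.95
to [0.5 0.  0.3] shift [-29.7 -46.   -4.4] turn -0.0
```

>>> send_rows([
  [[-30, -46, -4], 0, 85],
  [[-30, -46, -4], 0, 85],
])

```text
t: 2.75
position: [0.5014, -0.0025, 0.2997]
tool_rot: [0.083, 0.997, -0.001, 0.001]
contact_force: [-0.3, 0.1, -0.3]
grip_width: 0.0856
```

```bash
python3 - <<'E'
from h import *
did([-30,-46,-4],0)
snap('wrist','w1.png'); st()
for l in ("jig","plate_edge","home_1","lever_knob","lever_pivot"):
    print(l,[(round(float(d['score']),2),np.round(d['position'],4).tolist()) for d in bot.landmark_of(l,'wrist')])
E
```

```text
t 2.75 meas [ 0.5014 -0.0025  0.2997] yaw 1.4039 | cmd [ 5.003e-01 -1.000e-04  2.996e-01] 1.4100 | F [-0.3  0.1 -0.3] grip 0.0856 qd 0.04
t 2.80 meas [ 0.5008 -0.0009  0.2993] yaw 1.4053 | cmd [ 5.003e-01 -1.000e-04  2.996e-01] 1.4100 | F [-0.3 -0.3  0.4] grip 0.0849 qd 0.07
jig [(0.57, [0.5839, 0.0085, -0.0061])]
plate_edge [(0.57, [0.585, 0.0191, 0.0571])]
home_1 [(0.97, [0.6162, 0.0468, 0.0296]), (0.95, [0.6124, 0.016, 0.0256]), (0.75, [0.5277, -0.3173, 0.0152]), (0.6, [0.6038, -0.0233, 0.0315])]
lever_knob [(0.92, [0.5335, -0.1383, 0.059]), (0.67, [0.449, -0.2407, 0.0185]), (0.64, [0.6546, 0.1213, 0.0514])]
lever_pivot [(0.57, [0.5989, -0.0628, 0.0604])]
```

View pics/w1.png

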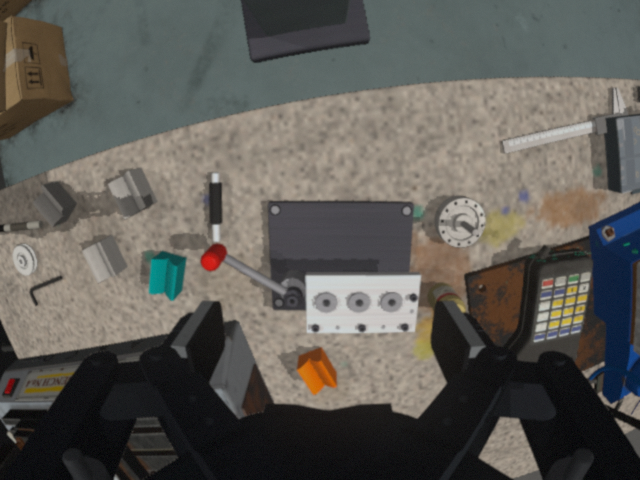

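```bash
python3 - <<'E'
from h import *
z=np.load('last_wrist.npz'); save(z['im'],'w1c.png',(255,190,435,345),4)
E
```

```text
(no output)
```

View pics/w1c.png

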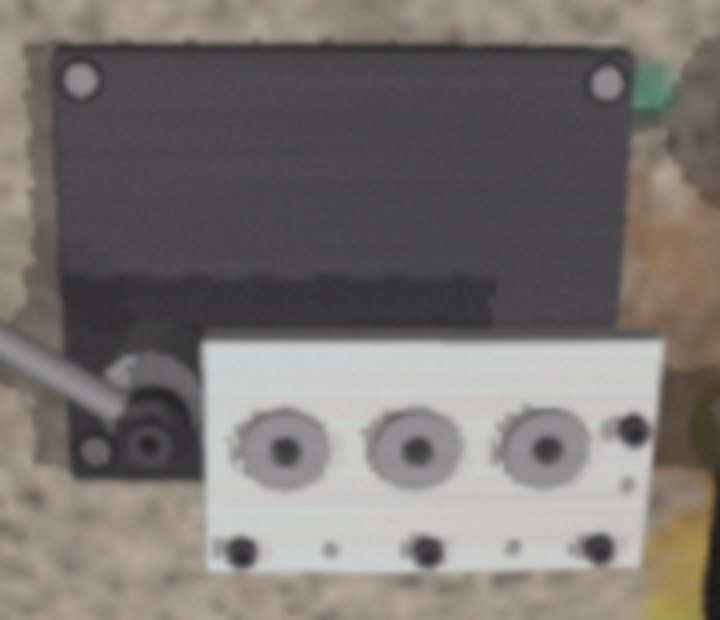

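```bash
cat > fitjig.py <<'E'
from h import *
from scipy.optimize import least_squares
def load(n):
    z=np.load(f'last_{n}.npz'); return dict(R=z['R'],t=z['t'],vfov=float(z['vf']),cx=z['c'][0],cy=z['c'][1])
def rig(p,X):
    c,s=np.cos(p[2]),np.sin(p[2]); X=np.atleast_2d(X).astype(float)
    return np.c_[p[0]+c*X[:,0]-s*X[:,1],p[1]+s*X[:,0]+c*X[:,1],X[:,2] + (p[3] if len(p)>3 else 0)]
def fit(X,uv,i,fish,p0):
    r=least_squares(lambda p:(proj(rig(p,X),i,fish)-uv).ravel(),p0)
    return r.x,r.fun.reshape(-1,2)
E
python3 - <<'E'
from fitjig import *
i=load('wrist')
X=np.array([[-6,-50,66],[-6,75,66],[65,75,66],[65,-50,66],[-75,-97,12],[-75,75,12],[65,-97,12]])/1000
uv=np.array([[203,340],[663,338],[641,568],[208,570],[55,45],[632,48],[76,478]])
uv=(uv+.5)/4-.5+[255,190]
for p0 in ([.585,.01,-.16],[.585,.01,-.16,0]):
    p,r=fit(X,uv,i,True,p0); print(p.round(4)); print(r.round(1).tolist())
E
```

```text
[ 0.5841  0.0098 -0.1692]
[[0.1, -0.2], [0.5, -0.0], [-0.0, -0.9], [0.1, -0.2], [-1.3, 0.4], [1.7, 0.5], [-1.3, 0.7]]
[ 0.5848  0.0098 -0.1693 -0.0019]
[[0.3, -0.3], [0.2, -0.1], [-0.3, -1.2], [0.3, -0.5], [-0.9, 0.7], [1.4, 0.8], [-1.0, 0.5]]
```

```bash
python3 - <<'E'
from h import *
to([.44,-.30,.26],1.60)
E
```

```text
to [ 0.44 -0.3   0.26] shift [  11.5 -305.7   39.6] turn -0.19
```

>>> send_rows([
  [[11, -306, 40], -0.19, 85],
  [[11, -306, 40], -0.19, 85],
  [[11, -306, 40], -0.19, 85],
  [[11, -306, 40], -0.19, 85],
  [[11, -306, 40], -0.19, 85],
  [[11, -306, 40], -0.19, 85],
  [[11, -306, 40], -0.19, 85],
  [[11, -306, 40], -0.19, 85],
])

```text
t: 3.85
position: [0.4397, -0.2987, 0.2585]
tool_rot: [-0.014, 1.0, 0.001, -0.0]
contact_force: [0.0, 0.1, 0.1]
grip_width: 0.085
```

```bash
python3 - <<'E'
from h import *
did([11,-306,40],-.19)
snap('wrist','w2.png'); st()
for l in ("vee_a","vee_a_mid"):
    print(l,[(round(float(d['score']),2),np.round(d['position'],4).tolist()) for d in bot.landmark_of(l,'wrist')])
E
```

```text
t 3.85 meas [ 0.4397 -0.2987  0.2585] yaw 1.5986 | cmd [ 0.4404 -0.3004  0.2596] 1.6000 | F [0.  0.1 0.1] grip 0.0850 qd 0.05
t 3.90 meas [ 0.4402 -0.2975  0.2588] yaw 1.6002 | cmd [ 0.4404 -0.3004  0.2596] 1.6000 | F [-0.2  0.7 -0.3] grip 0.0851 qd 0.03
vee_a [(0.92, [0.5645, -0.222, -0.0018]), (0.87, [0.4326, -0.3816, -0.0023]), (0.65, [0.4502, -0.241, -0.002]), (0.64, [0.529, -0.3164, 0.0005]), (0.26, [0.6522, 0.1183, 0.0552])]
vee_a_mid [(0.77, [0.5274, -0.3164, 0.0136]), (0.53, [0.6022, -0.0264, 0.0317]), (0.38, [0.7302, -0.0539, 0.0147])]
```

View pics/w2.png

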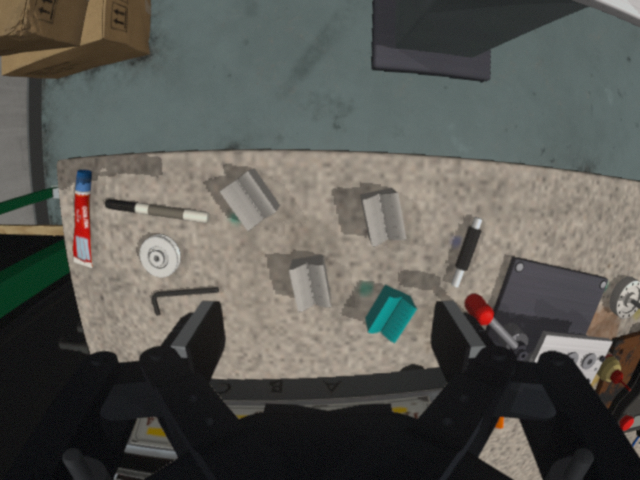

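```bash
python3 - <<'E'
from h import *
c=json.load(open('cmd.json')); c['p']=(np.array(c['p'])+[.0002,.0019,-.0009]).tolist(); json.dump(c,open('cmd.json','w'))
z=np.load('last_wrist.npz'); save(z['im'],'w2c.png',(215,160,415,310),4)
E
```

```text
(no output)
```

View pics/w2c.png

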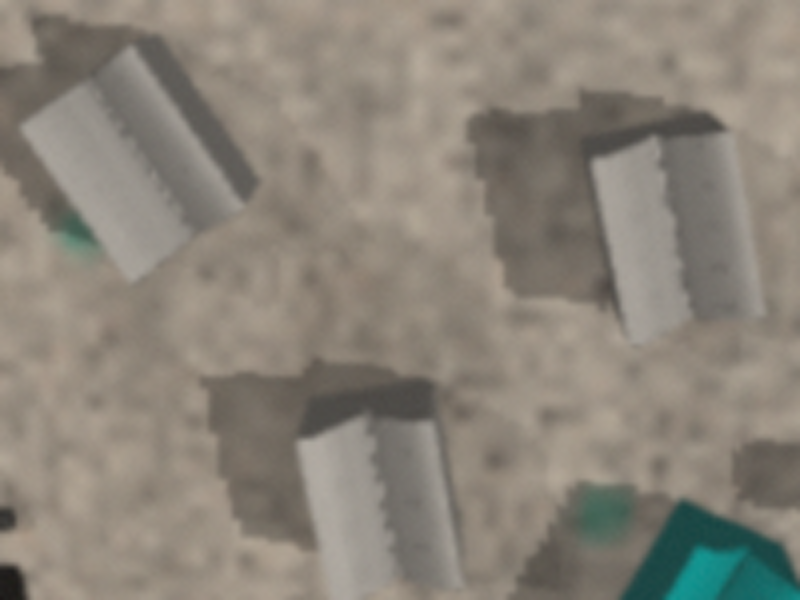

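```bash
python3 - <<'E'
from fitjig import *
i=load('wrist')
B=dict(P=[(22,128),(135,45),(243,205),(133,283)],Q=[(591,156),(730,130),(765,315),(639,344)],S=[(298,437),(435,418),(463,588)])
for k,uv in B.items():
    uv=(np.array(uv)+.5)/4-.5+[215,160]
    W=atz(uv,.034,i,True); print(k,W[:,:2].round(4).tolist(),'e01 %.4f e12 %.4f'%(np.linalg.norm(W[1]-W[0]),np.linalg.norm(W[2]-W[1])))
    # corners in block frame, long axis Y: order from image; 0->1 is short
    X=np.array([[-18,25],[18,25],[18,-25],[-18,-25]])[:len(uv)]/1000; 
    best=None
    for m in (1,-1):
      for a in np.arange(-3,3.2,.5):
        p,r=fit(np.c_[X*[m,1],np.full(len(X),.034)],uv,i,True,[W[:,0].mean(),W[:,1].mean(),a])
        if best is None or (r**2).sum()<best[1]: best=(p,(r**2).sum(),r)
    p=best[0]; la=(p[2]+np.pi/2); print('  ctr',p[:2].round(4),'long axis ang',round((la+np.pi/2)%np.pi-np.pi/2,4),'rms',np.sqrt(best[1]/len(uv)).round(2))
E
```

```text
P [[0.4241, -0.4066], [0.4033, -0.3771], [0.443, -0.3502], [0.4637, -0.3787]] e01 0.0361 e12 0.0479
  ctr [ 0.4335 -0.3782] long axis ang 0.6109 rms 1.0
Q [[0.4284, -0.2647], [0.4205, -0.2305], [0.4676, -0.2179], [0.4762, -0.25]] e01 0.0351 e12 0.0488
  ctr [ 0.4482 -0.2408] long axis ang 0.2683 rms 1.23
S [[0.5038, -0.3366], [0.4975, -0.3013], [0.546, -0.2926]] e01 0.0359 e12 0.0493
  ctr [ 0.5251 -0.3145] long axis ang 0.1792 rms 0.3
```

```bash
cat >> fitjig.py <<'E'
J=[.5841,.0098,-.1692]
def jp(x,y,z): return rig(J,np.array([[x,y,z]])/1000)[0]
JY=np.pi/2+J[2]
def jin():
    s=bot.read_state(); p=s['position']; c,sn=np.cos(J[2]),np.sin(J[2]); d=(p-[J[0],J[1],0])*1000
    R=np.array([[c,sn],[-sn,c]]); f=R@s['contact_force'][:2]
    print('TCP in jig mm',(R@d[:2]).round(1),d[2].round(1),'F jig',f.round(1),s['contact_force'][2].round(1))
E
python3 - <<'E'
from fitjig import *
a=.26; yaw=np.pi/2+a; tx=np.array([-np.sin(yaw),np.cos(yaw)])
p=np.array([.4482,-.2408])+tx*.016; print(p)
to([*p,.11],yaw); to([*p,.011],yaw)
E
```

```text
[ 0.43273776 -0.24491329]
to [ 0.4327 -0.2449  0.11  ] shift [  6.3  53.8 148.7] turn -0.2308
to [ 0.4327 -0.2449  0.011 ] shift [  6.3  53.8 247.7] turn -0.2308
```

>>> send_rows([
  [[6, 54, 50], -0.15, 60],
  [[6, 54, 100], -0.231, 60],
  [[6, 54, 150], -0.231, 60],
  [[6, 54, 195], -0.231, 60],
  [[6, 54, 225], -0.231, 60],
  [[6, 54, 248], -0.231, 60],
  [[6, 54, 248], -0.231, 60],
])

```text
t: 4.7
position: [0.4307, -0.2408, 0.008]
tool_rot: [-0.131, 0.991, 0.003, -0.002]
contact_force: [0.9, 1.2, 0.5]
grip_width: 0.0603
```

```bash
python3 - <<'E'
from fitjig import *
did([6,54,248],-.231)
snap('wrist','w3.png'); st()
E
```

```text
t 4.70 meas [ 0.4307 -0.2408  0.008 ] yaw 1.8337 | cmd [ 0.433  -0.2447  0.0107] 1.8310 | F [0.9 1.2 0.5] grip 0.0603 qd 0.07
t 4.75 meas [ 0.4322 -0.2425  0.0103] yaw 1.8333 | cmd [ 0.433  -0.2447  0.0107] 1.8310 | F [-0.  -0.6  0.7] grip 0.0598 qd 0.05
```

View pics/w3.png

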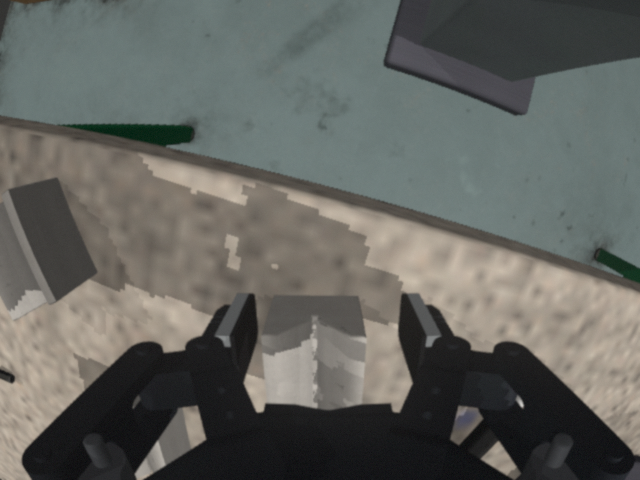

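>>> send_rows([
  [[0, 0, 0], 0, 25],
  [[0, 0, 0], 0, 25],
  [[0, 0, 0], 0, 25],
  [[0, 0, 0], 0, 25],
], force=80)

```text
t: 5.15
position: [0.4342, -0.2455, 0.0136]
tool_rot: [-0.13, 0.992, -0.001, 0.002]
contact_force: [-0.4, 3.4, 7.3]
grip_width: 0.0347
```

```bash
python3 - <<'E'
from fitjig import *
snap('wrist','w4.png',(180,240,460,450),2.5); st()
# pre-position: in front of jig, hover
to([*np.array([.433,-.2447]),.09])
for X in ((-60,44,90),(-60,44,30),(-21,44,26)): to(jp(*X),JY)
E
```

```text
t 5.20 meas [ 0.4342 -0.2455  0.0136] yaw 1.8311 | cmd [ 0.433  -0.2447  0.0107] 1.8310 | F [0.4 2.1 8. ] grip 0.0346 qd 0.00
to [ 0.433  -0.2447  0.09  ] shift [  0.   -0.  -79.3] turn 0
to [0.5324 0.0633 0.09  ] shift [-175.2  272.   -79.3] turn 0.4294
to [0.5324 0.0633 0.03  ] shift [-175.2  272.   -19.3] turn 0.4294
to [0.5708 0.0567 0.026 ] shift [-210.7  255.8  -15.3] turn 0.4294
```

View pics/w4.png

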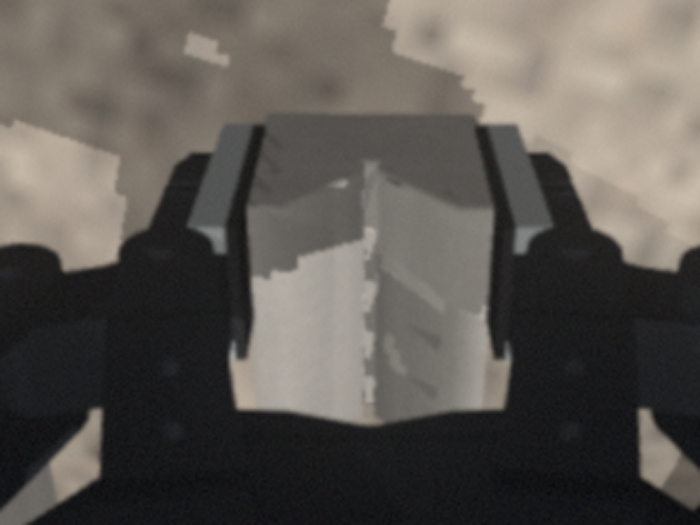

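```bash
python3 - <<'E'
from fitjig import *
for X in ((-62,41,120),(-62,41,31),(-30,41,31)): to(jp(*X),JY)
E
```

```text
to [0.5299 0.0607 0.12  ] shift [-172.1  270.1 -109.3] turn 0.4294
to [0.5299 0.0607 0.031 ] shift [-172.1  270.1  -20.3] turn 0.4294
to [0.5614 0.0553 0.031 ] shift [-201.2  256.8  -20.3] turn 0.4294
```

>>> send_rows([
  [[0, 0, -40], 0, 25],
  [[0, 0, -85], 0, 25],
  [[-20, 30, -112], 0.05, 25],
  [[-46, 72, -112], 0.12, 25],
  [[-72, 114, -112], 0.2, 25],
  [[-98, 156, -112], 0.28, 25],
  [[-124, 198, -112], 0.35, 25],
  [[-150, 238, -112], 0.429, 25],
  [[-172, 270, -105], 0.429, 25],
  [[-172, 270, -65], 0.429, 25],
  [[-172, 270, -40], 0.429, 25],
  [[-172, 270, -40], 0.429, 25],
])

```text
t: 6.4
position: [0.525, 0.0615, 0.0472]
tool_rot: [0.084, 0.996, 0.0, -0.005]
contact_force: [-2.3, 0.7, -5.6]
grip_width: 0.0346
```

```bash
python3 - <<'E'
from fitjig import *
did([-172,270,-40],.429)
snap('wrist','w5.png'); st(); jin()
E
```

```text
t 6.40 meas [0.525  0.0615 0.0472] yaw 1.4028 | cmd [0.5298 0.0605 0.0507] 1.4020 | F [-2.3  0.7 -5.6] grip 0.0346 qd 0.06
t 6.45 meas [0.5271 0.061  0.0495] yaw 1.4022 | cmd [0.5298 0.0605 0.0507] 1.4020 | F [ 0.5 -0.1 -3.8] grip 0.0344 qd 0.05
TCP in jig mm [-64.8  40.8] 49.5 F jig [0.5 0. ] -3.8
```

View pics/w5.png

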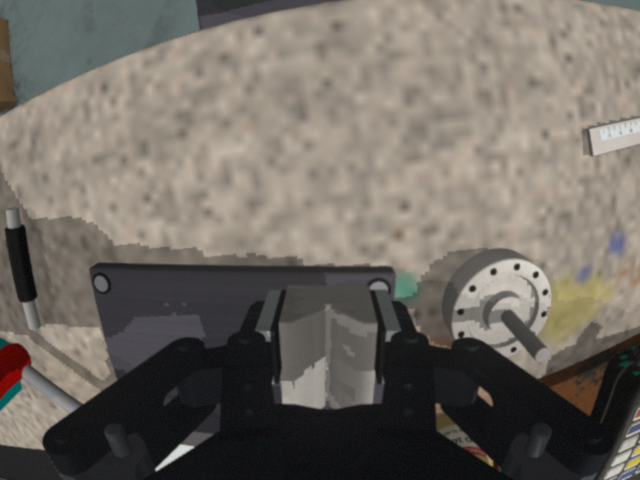

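>>> send_rows([
  [[0, 0, 19], 0, 25],
  [[-10, 0, 20], 0, 25],
  [[-20, 0, 20], 0, 25],
  [[-30, 0, 20], 0, 25],
  [[-38, 0, 20], 0, 25],
  [[-38, 0, 20], 0, 25],
])

```text
t: 7.05
position: [0.5689, 0.0537, 0.0323]
tool_rot: [0.085, 0.996, -0.0, 0.001]
contact_force: [-0.2, 0.1, -4.7]
grip_width: 0.0346
```

```bash
python3 - <<'E'
from fitjig import *
did([-38,0,20],0)
snap('scene','s6.png',(220,180,380,290),5); snap('wrist','w6.png'); st(); jin()
E
```

```text
t 7.05 meas [0.5689 0.0537 0.0323] yaw 1.4016 | cmd [0.5673 0.0541 0.0307] 1.4020 | F [-0.2  0.1 -4.7] grip 0.0346 qd 0.04
t 7.15 meas [0.5668 0.0542 0.0312] yaw 1.4019 | cmd [0.5673 0.0541 0.0307] 1.4020 | F [ 0.   0.3 -4.6] grip 0.0345 qd 0.02
TCP in jig mm [-24.5  40.8] 31.2 F jig [-0.1  0.3] -4.6
```

View pics/s6.png

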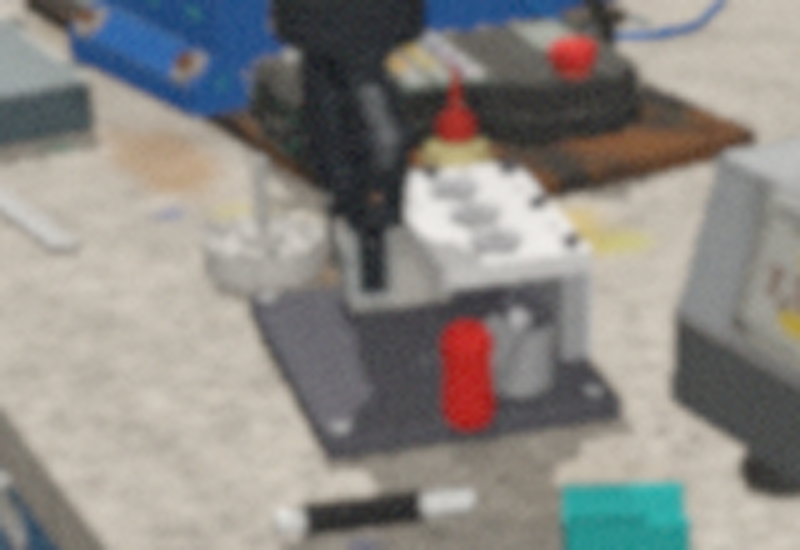

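View pics/w6.png

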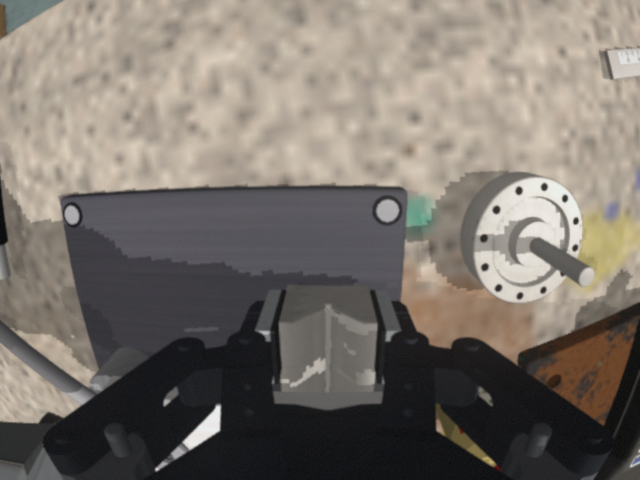

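>>> send_rows([
  [[-3, 1, 2], 0, 25],
  [[-4, 2, 3], 0, 25],
  [[-4, 2, 3], 0, 25],
])

```text
t: 7.45
position: [0.5707, 0.0557, 0.0277]
tool_rot: [0.084, 0.996, 0.0, -0.0]
contact_force: [0.1, -0.2, -4.2]
grip_width: 0.0348
```

```bash
python3 - <<'E'
from fitjig import *
did([-4,2,3],0); st(); jin()
E
```

```text
t 7.45 meas [0.5707 0.0557 0.0277] yaw 1.4022 | cmd [0.5715 0.0554 0.0277] 1.4020 | F [ 0.1 -0.2 -4.2] grip 0.0348 qd 0.00
t 7.45 meas [0.5707 0.0557 0.0277] yaw 1.4022 | cmd [0.5715 0.0554 0.0277] 1.4020 | F [ 0.1 -0.2 -4.2] grip 0.0348 qd 0.00
TCP in jig mm [-21.  43.] 27.7 F jig [ 0.2 -0.2] -4.2
```

>>> send_rows([
  [[0, 1, 1], 0, 25],
  [[0, 1, 1.5], 0, 25],
  [[0, 2, 1.5], 0, 25],
  [[0, 2, 1.5], 0, 25],
])

```text
t: 7.85
position: [0.5709, 0.0569, 0.0263]
tool_rot: [0.084, 0.996, -0.001, -0.0]
contact_force: [-1.3, -5.0, -5.3]
grip_width: 0.0348
```

```bash
python3 - <<'E'
from fitjig import *
did([0,2,1.5],0); st(); jin()
E
```

```text
t 7.85 meas [0.5709 0.0569 0.0263] yaw 1.4020 | cmd [0.5719 0.0574 0.0262] 1.4020 | F [-1.3 -5.  -5.3] grip 0.0348 qd 0.01
t 7.85 meas [0.5709 0.0569 0.0263] yaw 1.4020 | cmd [0.5719 0.0574 0.0262] 1.4020 | F [-1.3 -5.  -5.3] grip 0.0348 qd 0.01
TCP in jig mm [-20.9  44.2] 26.3 F jig [-0.5 -5.1] -5.3
```

>>> send_rows([
  [[-1, -0.5, 0], 0, 25],
  [[-2, -0.5, 0], 0, 25],
  [[-3, -0.5, 0], 0, 25],
  [[-3, -0.5, 0], 0, 25],
])

```text
t: 8.25
position: [0.5739, 0.0564, 0.0263]
tool_rot: [0.084, 0.996, -0.0, -0.0]
contact_force: [-1.7, -3.3, -5.6]
grip_width: 0.0347
```

```bash
python3 - <<'E'
from fitjig import *
did([-3,-.5,0],0); st(); jin()
E
```

```text
t 8.25 meas [0.5739 0.0564 0.0263] yaw 1.4021 | cmd [0.5747 0.0564 0.0262] 1.4020 | F [-1.7 -3.3 -5.6] grip 0.0347 qd 0.00
t 8.25 meas [0.5739 0.0564 0.0263] yaw 1.4021 | cmd [0.5747 0.0564 0.0262] 1.4020 | F [-1.7 -3.3 -5.6] grip 0.0347 qd 0.00
TCP in jig mm [-17.9  44.2] 26.3 F jig [-1.1 -3.6] -5.6
```

>>> send_rows([
  [[-1, 0, 0], 0, 25],
  [[-2, 0, 0], 0, 25],
  [[-2, 0, 0], 0, 25],
])

```text
t: 8.55
position: [0.5741, 0.0564, 0.0261]
tool_rot: [0.085, 0.996, -0.0, -0.003]
contact_force: [-10.0, -2.0, 2.2]
grip_width: 0.0344
```

```bash
python3 - <<'E'
from fitjig import *
did([-2,0,0],0); st(); jin()
E
```

```text
t 8.55 meas [0.5741 0.0564 0.0261] yaw 1.4016 | cmd [0.5767 0.056  0.0262] 1.4020 | F [-10.   -2.    2.2] grip 0.0344 qd 0.01
t 8.55 meas [0.5741 0.0564 0.0261] yaw 1.4016 | cmd [0.5767 0.056  0.0262] 1.4020 | F [-10.   -2.    2.2] grip 0.0344 qd 0.01
TCP in jig mm [-17.7  44.3] 26.1 F jig [-9.5 -3.7] 2.2
```

>>> send_rows([
  [[3, 0, 0], 0, 25],
  [[3, 0, 0], 0, 50],
  [[3, 0, 0], 0, 50],
  [[20, 0, 0], 0, 50],
  [[55, 0, 0], 0, 50],
  [[105, 0, -1], 0, 0],
  [[105, 0, -1], 0, 0],
  [[105, 0, -1], 0, 0],
  [[105, 0, -1], 0, 0],
])

```text
t: 9.45
position: [0.4753, 0.0737, 0.0291]
tool_rot: [0.084, 0.996, 0.0, 0.002]
contact_force: [0.1, 0.4, 0.9]
grip_width: 0.0002
```

```bash
python3 - <<'E'
from fitjig import *
did([105,0,-1],0); 
snap('wrist','w7.png'); st(); jin()
E
```

```text
t 9.45 meas [0.4753 0.0737 0.0291] yaw 1.4020 | cmd [0.4732 0.0737 0.0272] 1.4020 | F [0.1 0.4 0.9] grip 0.0002 qd 0.02
t 9.50 meas [0.4755 0.0736 0.029 ] yaw 1.4018 | cmd [0.4732 0.0737 0.0272] 1.4020 | F [0.  0.3 0.2] grip 0.0000 qd 0.01
TCP in jig mm [-117.8   44.6] 29.0 F jig [-0.   0.3] 0.2
```

View pics/w7.png

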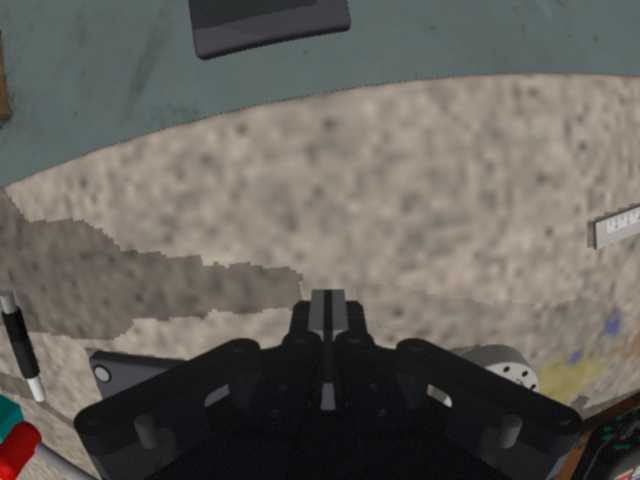

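>>> send_rows([
  [[-9, -0.5, 1], 0, 0],
  [[-49, -0.5, 1], 0, 0],
  [[-94, -0.5, 1], 0, 0],
  [[-94, -0.5, 1], 0, 0],
])

```text
t: 9.9
position: [0.5717, 0.0558, 0.0274]
tool_rot: [0.085, 0.996, -0.0, 0.003]
contact_force: [0.6, 0.8, 0.8]
grip_width: 0.0
```

```bash
python3 - <<'E'
from fitjig import *
did([-94,-.5,1],0); 
st(); jin(); snap('scene','s8.png',(220,180,380,290),5); snap('wrist','w8.png'); snap('top','t8.png',(230,190,350,300),6); jin()
for c in ('scene','top','wrist'): print([(round(float(d['score']),2),np.round(d['position'],4).tolist()) for d in bot.landmark_of('vee_a',c)])
print(jp(25,44,12),jp(19,44,12))
E
```

```text
t 9.90 meas [0.5717 0.0558 0.0274] yaw 1.4004 | cmd [0.5658 0.0574 0.0262] 1.4020 | F [0.6 0.8 0.8] grip 0.0000 qd 0.11
t 9.90 meas [0.5717 0.0558 0.0274] yaw 1.4004 | cmd [0.5658 0.0574 0.0262] 1.4020 | F [0.6 0.8 0.8] grip 0.0000 qd 0.11
TCP in jig mm [-20.   43.3] 27.4 F jig [0.4 0.9] 0.8
TCP in jig mm [-26.3  43.7] 26.1 F jig [0.4 0.5] 0.9
[(0.68, [0.5274, -0.3156, 0.0052]), (0.68, [0.6152, 0.0527, 0.0109]), (0.67, [0.4358, -0.3757, -0.002]), (0.58, [0.5687, -0.2234, 0.0013])]
[(0.87, [0.5272, -0.3187, -0.001]), (0.84, [0.7333, -0.0524, -0.001]), (0.81, [0.4344, -0.378, -0.0023]), (0.53, [0.5867, 0.0079, 0.0009]), (0.51, [0.5638, -0.2228, -0.0016]), (0.31, [0.5358, -0.1362, 0.0585])]
[(0.62, [0.6161, 0.0465, 0.0138])]
[0.61615232 0.04896183 0.012     ] [0.610238   0.04997219 0.012     ]
```

View pics/s8.png

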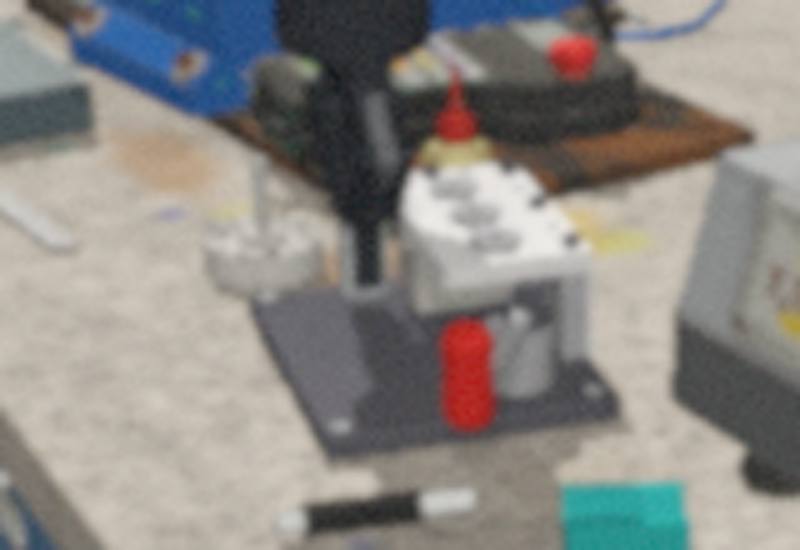

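View pics/w8.png

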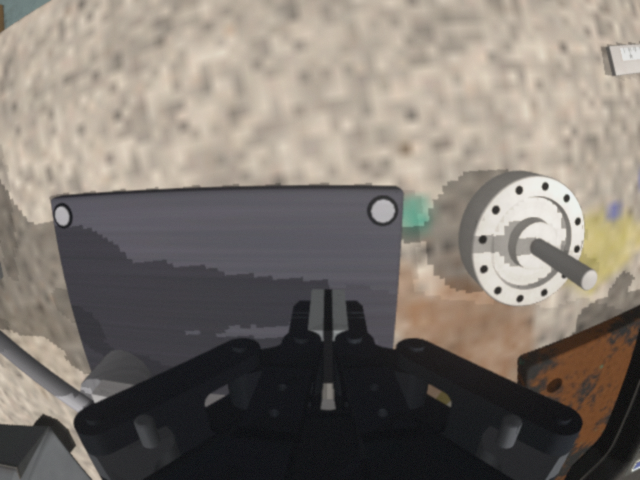

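```bash
cat > ov.py <<'E'
from fitjig import *
import sys
def overlay(cam,fn,crop,f,centers,cols=((0,255,0),(0,0,255),(255,0,0),(0,255,255)),fish=False):
    i=load(cam); im=np.load(f'last_{cam}.npz')['im'][:,:,::-1][crop[1]:crop[3],crop[0]:crop[2]]
    a=cv2.resize(np.ascontiguousarray(im),None,fx=f,fy=f,interpolation=cv2.INTER_CUBIC)
    C=np.array([[x,y,z] for x in(-25,25) for y in(-18,18) for z in(0,34)])
    E=[(0,1),(2,3),(4,5),(6,7),(0,2),(1,3),(4,6),(5,7),(0,4),(1,5),(2,6),(3,7)]
    for c,col in zip(centers,cols):
        uv=(proj(rig(J,(C+[c[0],c[1],12])/1000),i,fish)-[crop[0],crop[1]]+.5)*f-.5
        for e in E: cv2.line(a,tuple(int(v) for v in uv[e[0]]),tuple(int(v) for v in uv[e[1]]),col,1)
    # plate for registration
    P=np.array([[x,y,z] for x in(-6,65) for y in(-50,75) for z in(56,66)])
    uv=(proj(rig(J,P/1000),i,fish)-[crop[0],crop[1]]+.5)*f-.5
    for e in E: cv2.line(a,tuple(int(v) for v in uv[e[0]]),tuple(int(v) for v in uv[e[1]]),(255,0,255),1)
    cv2.imwrite('pics/'+fn,a)
E
python3 - <<'E'
from ov import *
overlay('scene','o8.png',(280,195,360,260),9,[(25,44),(20,44)])
E
```

```text
(no output)
```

View pics/o8.png

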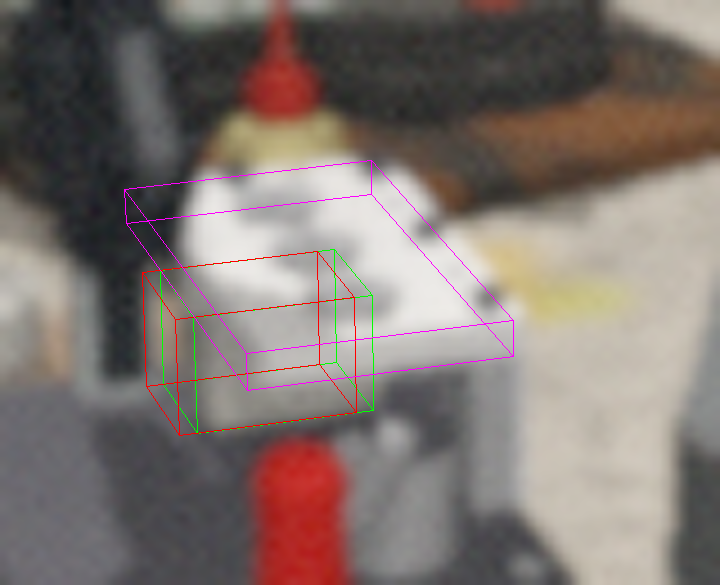

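```bash
python3 - <<'E'
from fitjig import *
st()
a=.179; yaw=np.pi/2+a; tx=np.array([-np.sin(yaw),np.cos(yaw)])
p=np.array([.5251,-.3145])+tx*.015; print(p)
to([*p,.14],yaw); to([*p,.012],yaw)
E
```

```text
t 10.20 meas [0.5644 0.0577 0.0263] yaw 1.4022 | cmd [0.5658 0.0574 0.0262] 1.4020 | F [-0.9  0.2  0.2] grip -0.0002 qd 0.01
[ 0.51033967 -0.31717068]
to [ 0.5103 -0.3172  0.14  ] shift [  -8.3 -378.6 -113.8] turn -0.3478
to [ 0.5103 -0.3172  0.012 ] shift [  -8.3 -378.6   14.2] turn -0.3478
```

>>> send_rows([
  [[35, 0, -5], 0, 0],
  [[35, 0, -53], 0, 20],
  [[35, -15, -100], 0, 60],
  [[27, -62, -115], -0.1, 60],
  [[22, -110, -115], -0.2, 60],
  [[17, -158, -115], -0.348, 60],
  [[12, -206, -115], -0.348, 60],
  [[7, -254, -115], -0.348, 60],
  [[2, -302, -115], -0.348, 60],
  [[-3, -350, -115], -0.348, 60],
  [[-8, -379, -85], -0.348, 60],
  [[-8, -379, -40], -0.348, 60],
])

```text
t: 11.4
position: [0.5111, -0.3232, 0.0698]
tool_rot: [-0.087, 0.996, -0.004, 0.003]
contact_force: [-0.2, 0.0, 0.5]
grip_width: 0.0599
```

```bash
python3 - <<'E'
from fitjig import *
did([-8,-379,-40],-.348)
snap('wrist','w9.png'); st()
print([(round(float(d['score']),2),np.round(d['position'],4).tolist()) for d in bot.landmark_of('vee_b','wrist')])
E
```

```text
t 11.40 meas [ 0.5111 -0.3232  0.0698] yaw 1.7459 | cmd [ 0.51   -0.3176  0.0662] 1.7500 | F [-0.2  0.   0.5] grip 0.0599 qd 0.79
t 11.45 meas [ 0.5054 -0.3163  0.0588] yaw 1.7469 | cmd [ 0.51   -0.3176  0.0662] 1.7500 | F [-5.1  3.7 -4.8] grip 0.0602 qd 0.19
[(0.92, [0.433, -0.3771, -0.0002]), (0.88, [0.5634, -0.2199, -0.0031]), (0.6, [0.5286, -0.3168, 0.0015])]
```

View pics/w9.png

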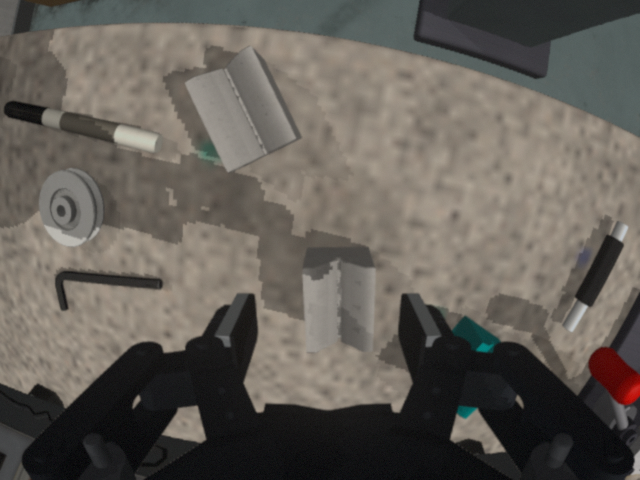

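>>> send_rows([
  [[0, 0, 30], 0, 60],
  [[0, 0, 52], 0, 60],
  [[0, 0, 52], 0, 60],
  [[0, 0, 52], 0, 25],
  [[0, 0, 52], 0, 25],
  [[0, 0, 52], 0, 25],
  [[0, 0, 52], 0, 25],
])

```text
t: 12.2
position: [0.5107, -0.3182, 0.0173]
tool_rot: [-0.09, 0.996, -0.001, 0.001]
contact_force: [-1.8, 1.7, 7.1]
grip_width: 0.0343
```

```bash
python3 - <<'E'
from fitjig import *
did([0,0,52],0)
snap('wrist','w10.png',(180,240,460,450),2.5); st()
for X in ((-66,6,140),(-66,6,50),(-66,6,31),(-24,6,31)): to(jp(*X),JY)
E
```

```text
t 12.20 meas [ 0.5107 -0.3182  0.0173] yaw 1.7504 | cmd [ 0.51   -0.3176  0.0142] 1.7500 | F [-1.8  1.7  7.1] grip 0.0343 qd 0.00
t 12.25 meas [ 0.5107 -0.3182  0.0173] yaw 1.7504 | cmd [ 0.51   -0.3176  0.0142] 1.7500 | F [-1.6  2.6  6.9] grip 0.0343 qd 0.00
to [0.5201 0.0268 0.14  ] shift [ -71.3  337.1 -125.8] turn 0.3484
to [0.5201 0.0268 0.05  ] shift [-71.3 337.1 -35.8] turn 0.3484
to [0.5201 0.0268 0.031 ] shift [-71.3 337.1 -16.8] turn 0.3484
to [0.5615 0.0198 0.031 ] shift [-110.8  322.7  -16.8] turn 0.3484
```

View pics/w10.png

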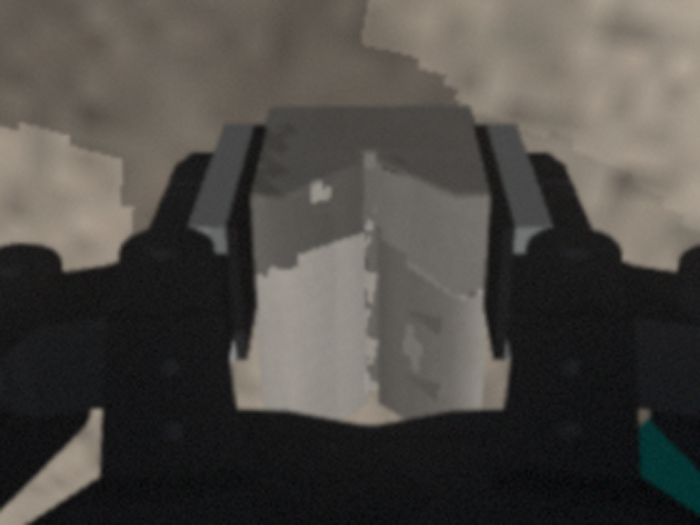

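>>> send_rows([
  [[0, 0, -40], 0, 25],
  [[0, 0, -85], 0, 25],
  [[-8, 36, -115], 0.05, 25],
  [[-18, 84, -120], 0.1, 25],
  [[-28, 132, -120], 0.2, 25],
  [[-38, 180, -120], 0.3, 25],
  [[-48, 228, -120], 0.348, 25],
  [[-58, 276, -120], 0.348, 25],
  [[-67, 318, -105], 0.348, 25],
  [[-71, 336, -65], 0.348, 25],
  [[-71, 336, -35], 0.348, 25],
  [[-71, 336, -35], 0.348, 25],
])

```text
t: 13.45
position: [0.5141, 0.0275, 0.0448]
tool_rot: [0.083, 0.996, 0.0, -0.006]
contact_force: [-1.1, -0.1, -6.5]
grip_width: 0.0347
```

```bash
python3 - <<'E'
from fitjig import *
did([-71,336,-35],.348)
snap('wrist','w11.png'); st(); jin()
E
```

```text
t 13.45 meas [0.5141 0.0275 0.0448] yaw 1.4036 | cmd [0.52   0.0257 0.0492] 1.4020 | F [-1.1 -0.1 -6.5] grip 0.0347 qd 0.06
t 13.50 meas [0.5166 0.0266 0.0474] yaw 1.4027 | cmd [0.52   0.0257 0.0492] 1.4020 | F [ 0.1 -0.9 -4.7] grip 0.0345 qd 0.06
TCP in jig mm [-69.4   5.2] 47.4 F jig [ 0.2 -0.9] -4.7
```

View pics/w11.png

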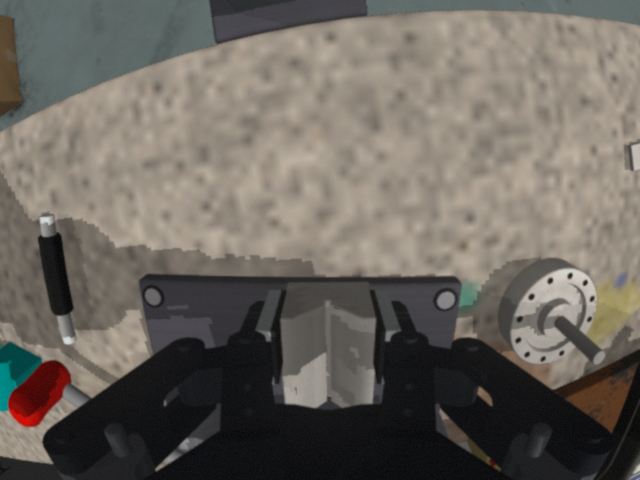

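>>> send_rows([
  [[0, 30, 8], 0, 25],
  [[-8, 37.5, 15], 0, 25],
  [[-16, 37.5, 15], 0, 25],
  [[-22, 37.5, 15], 0, 25],
  [[-24, 37.5, 15], 0, 25],
  [[-26, 37.5, 15], 0, 25],
  [[-26, 37.5, 15], 0, 25],
])

```text
t: 14.2
position: [0.5515, 0.0579, 0.0349]
tool_rot: [0.085, 0.996, -0.0, 0.0]
contact_force: [0.2, -0.5, -6.1]
grip_width: 0.0346
```

```bash
python3 - <<'E'
from fitjig import *
did([-26,37.5,15],0)
st(); jin()
E
```

```text
t 14.20 meas [0.5515 0.0579 0.0349] yaw 1.4012 | cmd [0.5519 0.0583 0.0342] 1.4020 | F [ 0.2 -0.5 -6.1] grip 0.0346 qd 0.01
t 14.20 meas [0.5515 0.0579 0.0349] yaw 1.4012 | cmd [0.5519 0.0583 0.0342] 1.4020 | F [ 0.2 -0.5 -6.1] grip 0.0346 qd 0.01
TCP in jig mm [-40.2  41.9] 34.9 F jig [ 0.3 -0.4] -6.1
```

>>> send_rows([
  [[-1, 0, 0], 0, 25],
  [[-2, 0, 0], 0, 25],
  [[-3, 0, 0], 0, 25],
  [[-3, 0, 0], 0, 25],
])

```text
t: 14.6
position: [0.5522, 0.0581, 0.0339]
tool_rot: [0.084, 0.996, -0.0, -0.003]
contact_force: [-6.3, -0.4, -1.0]
grip_width: 0.0348
```

```bash
python3 - <<'E'
from fitjig import *
did([-3,0,0],0)
st(); jin()
E
```

```text
t 14.60 meas [0.5522 0.0581 0.0339] yaw 1.4019 | cmd [0.5549 0.0578 0.0342] 1.4020 | F [-6.3 -0.4 -1. ] grip 0.0348 qd 0.00
t 14.60 meas [0.5522 0.0581 0.0339] yaw 1.4019 | cmd [0.5549 0.0578 0.0342] 1.4020 | F [-6.3 -0.4 -1. ] grip 0.0348 qd 0.00
TCP in jig mm [-39.5  42.2] 33.9 F jig [-6.1 -1.4] -1.0
```

>>> send_rows([
  [[14, 0, 0], 0, 25],
  [[15, -37, 0], 0, 25],
  [[15, -37, 0], 0, 25],
  [[3, -37, 1], 0, 25],
  [[-7, -37, 2], 0, 25],
  [[-15, -37, 3], 0, 25],
  [[-15, -35, 4], 0, 25],
  [[-15, -35, 4], 0, 25],
])

```text
t: 15.4
position: [0.564, 0.0209, 0.0306]
tool_rot: [0.084, 0.996, -0.0, 0.0]
contact_force: [1.1, -2.3, -6.2]
grip_width: 0.0347
```

```bash
python3 - <<'E'
from fitjig import *
did([-15,-35,4],0)
st(); jin()
E
```

```text
t 15.40 meas [0.564  0.0209 0.0306] yaw 1.4025 | cmd [0.5638 0.0208 0.0302] 1.4020 | F [ 1.1 -2.3 -6.2] grip 0.0347 qd 0.02
t 15.40 meas [0.564  0.0209 0.0306] yaw 1.4025 | cmd [0.5638 0.0208 0.0302] 1.4020 | F [ 1.1 -2.3 -6.2] grip 0.0347 qd 0.02
TCP in jig mm [-21.7   7.5] 30.6 F jig [ 1.5 -2.1] -6.2
```

>>> send_rows([
  [[0, 1, 1], 0, 25],
  [[0, 1.5, 2], 0, 25],
  [[0, 1.5, 2], 0, 25],
])

```text
t: 15.7
position: [0.5638, 0.0211, 0.0293]
tool_rot: [0.084, 0.996, -0.001, 0.001]
contact_force: [-1.6, -8.7, -0.9]
grip_width: 0.0346
```

```bash
python3 - <<'E'
from fitjig import *
did([0,1.5,2],0)
st(); jin()
E
```

```text
t 15.70 meas [0.5638 0.0211 0.0293] yaw 1.4020 | cmd [0.564  0.0223 0.0282] 1.4020 | F [-1.6 -8.7 -0.9] grip 0.0346 qd 0.00
t 15.70 meas [0.5638 0.0211 0.0293] yaw 1.4020 | cmd [0.564  0.0223 0.0282] 1.4020 | F [-1.6 -8.7 -0.9] grip 0.0346 qd 0.00
TCP in jig mm [-21.9   7.7] 29.3 F jig [-0.2 -8.8] -0.9
```

>>> send_rows([
  [[0, 0, 0], 0, 50],
  [[0, 0, 0], 0, 50],
  [[15, -0.5, 0], 0, 50],
  [[55, -0.5, 0], 0, 50],
  [[97, -0.5, 0], 0, 0],
  [[97, -0.5, 0], 0, 0],
  [[97, -0.5, 0], 0, 0],
  [[97, -0.5, 0], 0, 0],
])

```text
t: 16.5
position: [0.4696, 0.0381, 0.0297]
tool_rot: [0.084, 0.996, -0.0, 0.002]
contact_force: [0.1, -0.7, 0.5]
grip_width: -0.0001
```

```bash
python3 - <<'E'
from fitjig import *
did([97,-.5,0],0)
snap('scene','s12.png',(220,180,380,290),5)
st(); jin()
E
```

```text
t 16.50 meas [0.4696 0.0381 0.0297] yaw 1.4022 | cmd [0.4683 0.0381 0.0282] 1.4020 | F [ 0.1 -0.7  0.5] grip -0.0001 qd 0.02
t 16.55 meas [0.4698 0.0379 0.0296] yaw 1.4020 | cmd [0.4683 0.0381 0.0282] 1.4020 | F [-0.2 -0.6  0.5] grip 0.0000 qd 0.01
TCP in jig mm [-117.4    8.5] 29.6 F jig [-0.1 -0.7] 0.5
```

View pics/s12.png

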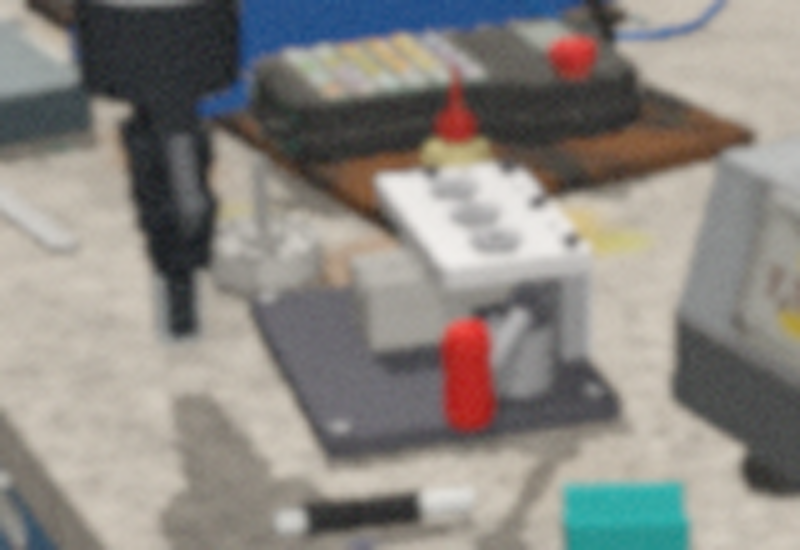

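>>> send_rows([
  [[-7, -0.5, 2], 0, 0],
  [[-47, -0.5, 2], 0, 0],
  [[-94, -0.5, 2], 0, 0],
  [[-94, -0.5, 2], 0, 0],
])

```text
t: 16.95
position: [0.5658, 0.0204, 0.0268]
tool_rot: [0.085, 0.996, -0.0, 0.002]
contact_force: [0.1, 0.7, 0.3]
grip_width: 0.0
```

```bash
python3 - <<'E'
from ov import *
did([-94,-.5,2],0); 
st(); jin(); snap('scene','s13.png',(220,180,380,290),5); jin()
for c in ('scene',): print([(round(float(d['score']),2),np.round(d['position'],4).tolist()) for d in bot.landmark_of('vee_a',c)])
print(jp(25,8,12),jp(19,8,12))
overlay('scene','o13.png',(280,195,360,260),9,[(25,8),(20,8)])
E
```

```text
t 16.95 meas [0.5658 0.0204 0.0268] yaw 1.4009 | cmd [0.5609 0.0218 0.0262] 1.4020 | F [0.1 0.7 0.3] grip 0.0000 qd 0.12
t 16.95 meas [0.5658 0.0204 0.0268] yaw 1.4009 | cmd [0.5609 0.0218 0.0262] 1.4020 | F [0.1 0.7 0.3] grip 0.0000 qd 0.12
TCP in jig mm [-19.8   7.3] 26.8 F jig [-0.1  0.7] 0.3
TCP in jig mm [-22.7   7.6] 26.4 F jig [-0.3 -0. ] 0.2
[(0.59, [0.4345, -0.3783, -0.0021]), (0.58, [0.613, 0.0148, 0.0131]), (0.57, [0.5674, -0.2254, 0.001]), (0.47, [0.6157, 0.0511, 0.0115]), (0.22, [0.6032, -0.018, 0.0273])]
[0.61009015 0.01347591 0.012     ] [0.60417583 0.01448628 0.012     ]
```

View pics/o13.png

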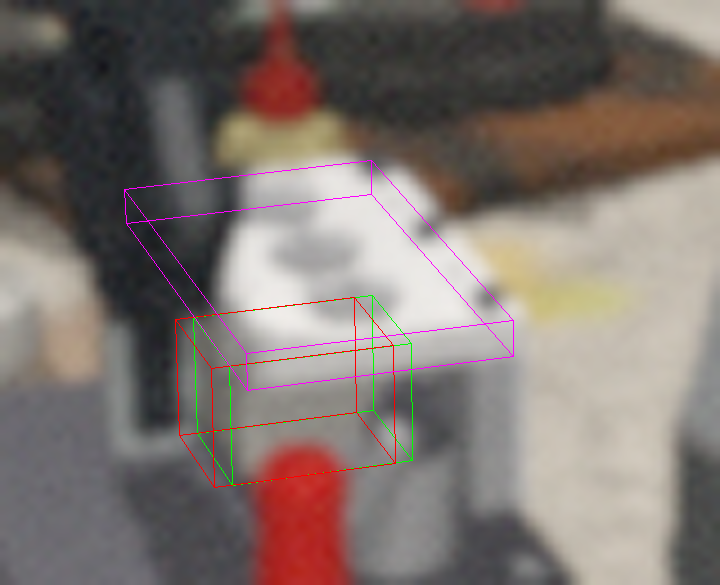

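```bash
python3 - <<'E'
from fitjig import *
a=.611; yaw=np.pi/2+a; tx=np.array([-np.sin(yaw),np.cos(yaw)])
p=np.array([.4335,-.3782])+tx*.015; print(p)
to([*p,.14],yaw); to([*p,.014],yaw); st()
E
```

```text
[ 0.42121388 -0.3868053 ]
to [ 0.4212 -0.3868  0.14  ] shift [  69.1 -426.2 -113.8] turn -0.7798
to [ 0.4212 -0.3868  0.014 ] shift [  69.1 -426.2   12.2] turn -0.7798
t 17.05 meas [0.561  0.0216 0.026 ] yaw 1.4017 | cmd [0.5609 0.0218 0.0262] 1.4020 | F [ 0.3 -0.  -0.2] grip -0.0001 qd 0.06
```

>>> send_rows([
  [[40, 0, -5], 0, 0],
  [[45, 0, -53], 0, 20],
  [[45, -20, -98], -0.1, 60],
  [[48, -65, -114], -0.2, 60],
  [[51, -112, -114], -0.3, 60],
  [[54, -160, -114], -0.4, 60],
  [[57, -208, -114], -0.5, 60],
  [[60, -256, -114], -0.6, 60],
  [[63, -304, -114], -0.7, 60],
  [[66, -352, -114], -0.78, 60],
  [[69, -400, -110], -0.78, 60],
  [[69, -426, -75], -0.78, 60],
])

```text
t: 18.25
position: [0.4913, -0.2673, 0.1175]
tool_rot: [-0.266, 0.963, -0.023, -0.026]
contact_force: [0.8, 0.2, 1.0]
grip_width: 0.0599
```

>>> send_rows([
  [[0, 0, 0], 0, 60],
])

```text
t: 18.35
position: [0.4894, -0.266, 0.1145]
tool_rot: [-0.266, 0.963, -0.021, -0.028]
contact_force: [-0.7, 0.4, -0.6]
grip_width: 0.0598
```

```bash
python3 - <<'E'
from fitjig import *
did([69,-426,-75],-.78)
snap('wrist','w14.png'); st()
print([(round(float(d['score']),2),np.round(d['position'],4).tolist()) for d in bot.landmark_of('vee_b','wrist')])
E
```

```text
t 18.35 meas [ 0.4894 -0.266   0.1145] yaw 2.1095 | cmd [ 0.4213 -0.3866  0.1012] 2.1820 | F [-0.7  0.4 -0.6] grip 0.0598 qd 0.03
t 18.40 meas [ 0.4894 -0.2659  0.1153] yaw 2.1096 | cmd [ 0.4213 -0.3866  0.1012] 2.1820 | F [-0.6  0.  -0.6] grip 0.0599 qd 0.03
[(0.69, [0.4342, -0.3778, -0.0009]), (0.63, [0.5612, -0.2231, -0.003])]
```

View pics/w14.png

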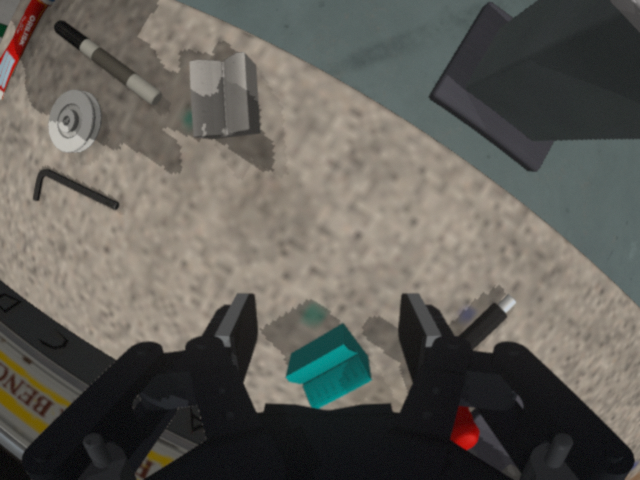

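```bash
python3 - <<'E'
from fitjig import *
s,R,y=pose(); print(s['qpos'].round(3), s['position'].round(4)); print(R.round(3))
E
```

```text
[-0.67   0.184  1.874 -0.079  1.083 -2.741] [ 0.4897 -0.2661  0.1161]
[[-0.857 -0.513 -0.041]
 [-0.511  0.858 -0.056]
 [ 0.064 -0.027 -0.998]]
```

>>> send_rows([
  [[0, 0, -10], 0.15, 60],
  [[0, 0, -20], 0.3, 60],
  [[0, 0, -20], 0.3, 60],
])

```text
t: 18.75
position: [0.492, -0.2661, 0.1387]
tool_rot: [-0.119, 0.992, -0.028, -0.022]
contact_force: [0.8, -0.3, 0.0]
grip_width: 0.0601
```

```bash
python3 - <<'E'
from fitjig import *
s,R,y=pose(); print(s['qpos'].round(3), s['position'].round(4),y); print(R.round(3))
E
```

```text
[-0.667  0.153  1.862 -0.078  1.12  -2.442] [ 0.492  -0.2661  0.1387] 1.8103579968019325
[[-0.971 -0.237 -0.037]
 [-0.235  0.97  -0.06 ]
 [ 0.05  -0.05  -0.998]]
```

>>> send_rows([
  [[0, 0, -10], 0.15, 60],
  [[0, 0, -20], 0.3, 60],
  [[0, 0, -30], 0.45, 60],
  [[0, 0, -40], 0.6, 60],
  [[0, 0, -40], 0.75, 60],
  [[0, 0, -40], 0.9, 60],
  [[0, 0, -40], 1.05, 60],
  [[0, 0, -40], 1.2, 60],
  [[0, 0, -40], 1.35, 60],
  [[0, 0, -40], 1.5, 60],
  [[0, 0, -40], 1.65, 60],
  [[0, 0, -40], 1.8, 60],
])

```text
t: 19.95
position: [0.4925, -0.2632, 0.1763]
tool_rot: [0.704, 0.709, -0.035, 0.006]
contact_force: [-0.2, 0.4, 0.3]
grip_width: 0.0602
```

>>> send_rows([
  [[0, 0, 0], 0.15, 60],
  [[0, 0, 0], 0.3, 60],
  [[0, 0, 0], 0.45, 60],
  [[0, 0, 0], 0.6, 60],
  [[0, 0, 0], 0.75, 60],
  [[0, 0, 0], 0.9, 60],
  [[0, 0, 0], 1.05, 60],
  [[0, 0, 0], 1.2, 60],
  [[0, 0, 0], 1.35, 60],
  [[0, 0, 0], 1.5, 60],
  [[0, 0, 0], 1.65, 60],
  [[0, 0, 0], 1.8, 60],
])

```text
t: 21.15
position: [0.4925, -0.2632, 0.1763]
tool_rot: [0.993, -0.111, -0.017, 0.031]
contact_force: [-0.2, 0.2, 0.7]
grip_width: 0.0601
```

```bash
python3 - <<'E'
from fitjig import *
s,R,y=pose(); print(s['t'],s['qpos'].round(4), s['position'].round(4),y); print(R.round(3))
E
```

```text
21.15 [-0.6624  0.1046  1.8397 -0.0755  1.1946  1.1592] [ 0.4925 -0.2632  0.1763] -1.7929996199868363
[[ 0.975 -0.22  -0.04 ]
 [-0.222 -0.973 -0.058]
 [-0.026  0.065 -0.998]]
```

>>> send_rows([
  [[0, 0, 0], 0.15, 60],
  [[0, 0, 0], 0.3, 60],
  [[0, 0, 0], 0.45, 60],
  [[0, 0, 0], 0.6, 60],
  [[0, 0, 0], 0.75, 60],
  [[0, 0, 0], 0.9, 60],
  [[0, 0, 0], 1.05, 60],
  [[0, 0, 0], 1.2, 60],
  [[0, 0, 0], 1.35, 60],
  [[0, 0, 0], 1.48, 60],
  [[0, 0, 0], 1.56, 60],
])

```text
t: 22.25
position: [0.4925, -0.2632, 0.1763]
tool_rot: [-0.629, 0.777, -0.01, -0.034]
contact_force: [-1.0, -0.2, -0.5]
grip_width: 0.0602
```

>>> send_rows([
  [[0, 0, 0], 0.03, 60],
  [[0, 0, 0], 0.06, 60],
])

```text
t: 22.45
position: [0.4878, -0.2694, 0.1769]
tool_rot: [-0.611, 0.791, -0.009, -0.028]
contact_force: [-0.8, 0.6, -1.1]
grip_width: 0.0601
```

```bash
python3 - <<'E'
from fitjig import *
s,R,y=pose(); print(s['t'],s['qpos'].round(4), s['position'].round(4),y); print(R.round(3))
E
```

```text
22.45 [-0.6812  0.0991  1.844  -0.0641  1.1941  2.7387] [ 0.4878 -0.2694  0.1769] 2.8861824889665963
[[-0.251 -0.967 -0.034]
 [-0.966  0.253 -0.049]
 [ 0.056  0.02  -0.998]]
```

>>> send_rows([
  [[0, 0, 0], 0.05, 60],
  [[0, 0, 0], 0.1, 60],
  [[0, 0, 0], 0.15, 60],
])

```text
t: 22.75
position: [0.4637, -0.2955, 0.1778]
tool_rot: [-0.569, 0.822, -0.007, -0.007]
contact_force: [0.0, -0.5, -0.7]
grip_width: 0.0597
```

```bash
python3 - <<'E'
from fitjig import *
s,R,y=pose(); print(s['t'],s['qpos'].round(4), s['position'].round(4),y); print(R.round(3))
E
```

```text
22.75 [-0.7665  0.0719  1.8705 -0.0168  1.1876  2.7406] [ 0.4637 -0.2955  0.1778] 2.7824176165088934
[[-0.352 -0.936 -0.002]
 [-0.936  0.351 -0.019]
 [ 0.019 -0.004 -1.   ]]
```

>>> send_rows([
  [[0, 0, 0], 0.05, 60],
])

```text
t: 22.85
position: [0.4555, -0.3032, 0.1777]
tool_rot: [-0.555, 0.831, -0.006, 0.001]
contact_force: [-0.6, 0.2, 0.4]
grip_width: 0.0601
```

>>> send_rows([
  [[0, 0, 0], -0.1, 60],
  [[0, 0, 0], -0.1, 60],
])

```text
t: 23.05
position: [0.4558, -0.3031, 0.1777]
tool_rot: [-0.597, 0.802, -0.006, -0.0]
contact_force: [-0.1, -0.6, -0.2]
grip_width: 0.0603
```

```bash
python3 - <<'E'
from fitjig import *
s,R,y=pose(); print(s['t'],s['qpos'].round(4), s['position'].round(4),y); print(R.round(4))
E
```

```text
23.05 [-7.9330e-01  6.4600e-02  1.8784e+00 -1.9000e-03  1.1869e+00  2.6412e+00] [ 0.4558 -0.3031  0.1777] 2.8494675371075866
[[-0.288  -0.9576  0.0069]
 [-0.9576  0.288  -0.0096]
 [ 0.0072 -0.0094 -0.9999]]
```

```bash
cat >> h.py <<'E'
def setcmd():
    s=bot.read_state(); json.dump(dict(p=s['position'].tolist(),q=s['tool_rot'].tolist(),yaw=0),open('cmd.json','w'))
def cm(): c=json.load(open('cmd.json')); return np.array(c['p']),Ro.from_quat(c['q'])
def to(p,yaw=None):
    p0,r=cm(); R=r.as_matrix(); y=np.arctan2(R[1,1],R[0,1])
    turn=0 if yaw is None else -((yaw-y+np.pi)%(2*np.pi)-np.pi)
    print('to',np.round(p,4),'shift',np.round(R.T@(np.array(p)-p0)*1000,1),'turn',round(turn,4))
def did(sh,turn):
    p,r=cm(); p=p+r.apply(np.array(sh)/1000); r=r*Ro.from_rotvec([0,0,turn])
    R=r.as_matrix(); json.dump(dict(p=p.tolist(),q=r.as_quat().tolist(),yaw=float(np.arctan2(R[1,1],R[0,1]))),open('cmd.json','w'))
E
python3 - <<'E'
from fitjig import *
setcmd()
yaw=np.pi/2+.611-np.pi
to([.4212,-.3868,.10],yaw); to([.4212,-.3868,.016],yaw)
E
```

```text
to [ 0.4212 -0.3868  0.1   ] shift [89.5  9.7 78.3] turn -2.4739
to [ 0.4212 -0.3868  0.016 ] shift [ 88.9  10.5 162.3] turn -2.4739
```

>>> send_rows([
  [[30, 3, 20], -0.15, 60],
  [[60, 6, 40], -0.3, 60],
  [[89, 10, 60], -0.45, 60],
  [[89, 10, 78], -0.6, 60],
  [[89, 10, 78], -0.75, 60],
  [[89, 10, 78], -0.9, 60],
  [[89, 10, 78], -1.05, 60],
  [[89, 10, 78], -1.2, 60],
  [[89, 10, 78], -1.35, 60],
  [[89, 10, 78], -1.5, 60],
  [[89, 10, 78], -1.65, 60],
  [[89, 10, 78], -1.8, 60],
])

```text
t: 24.25
position: [0.4219, -0.3856, 0.1003]
tool_rot: [1.0, -0.029, 0.004, 0.005]
contact_force: [0.3, -0.2, -0.1]
grip_width: 0.06
```

>>> send_rows([
  [[0, 0, 0], -0.15, 60],
  [[0, 0, 0], -0.3, 60],
  [[0, 0, 0], -0.45, 60],
  [[0, 0, 0], -0.6, 60],
  [[0, 0, 0], -0.674, 60],
  [[0, 0, 0], -0.674, 60],
])

```text
t: 24.85
position: [0.4219, -0.3856, 0.1003]
tool_rot: [0.954, 0.301, 0.002, 0.006]
contact_force: [0.0, -0.4, 0.2]
grip_width: 0.0599
```

```bash
python3 - <<'E'
from fitjig import *
did([89,10,78],-1.8); did([0,0,0],-.674)
snap('wrist','w15.png'); st()
print([(round(float(d['score']),2),np.round(d['position'],4).tolist()) for d in bot.landmark_of('vee_b','wrist')])
to([.4212,-.3868,.016],np.pi/2+.611-np.pi)
E
```

```text
t 24.90 meas [ 0.422  -0.3856  0.1003] yaw -0.9607 | cmd [ 0.4211 -0.3862  0.1003] -0.9598 | F [ 0.  -0.1 -0.9] grip 0.0599 qd 0.00
[]
to [ 0.4212 -0.3868  0.016 ] shift [-0.3 -0.5 84.3] turn 0.0
```

View pics/w15.png

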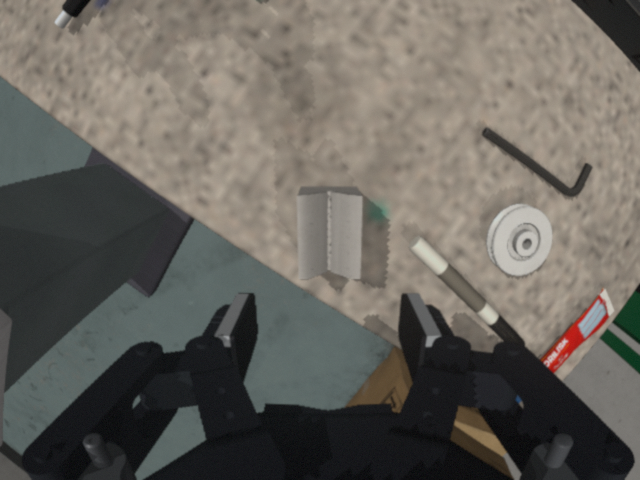

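>>> send_rows([
  [[0, -0.5, 40], 0, 60],
  [[0, -0.5, 70], 0, 60],
  [[0, -0.5, 84], 0, 60],
  [[0, -0.5, 84], 0, 25],
  [[0, -0.5, 84], 0, 25],
  [[0, -0.5, 84], 0, 25],
  [[0, -0.5, 84], 0, 25],
])

```text
t: 25.65
position: [0.4226, -0.3862, 0.0171]
tool_rot: [0.953, 0.302, 0.002, 0.006]
contact_force: [-0.4, -0.2, -2.9]
grip_width: 0.0344
```

```bash
python3 - <<'E'
from fitjig import *
did([0,-.5,84],0)
snap('wrist','w16.png',(180,160,460,450),2); st()
for X in ((-66,-31,140),(-66,-31,50)): to(jp(*X),JY-np.pi)
E
```

```text
t 25.70 meas [ 0.4226 -0.3862  0.0171] yaw -0.9575 | cmd [ 0.4214 -0.3866  0.0163] -0.9598 | F [-0.6  0.3 -2.7] grip 0.0345 qd 0.00
to [ 0.5138 -0.0096  0.14  ] shift [ 292.  -254.3 -126.7] turn 0.7802
to [ 0.5138 -0.0096  0.05  ] shift [ 292.  -255.3  -36.7] turn 0.7802
```

View pics/w16.png

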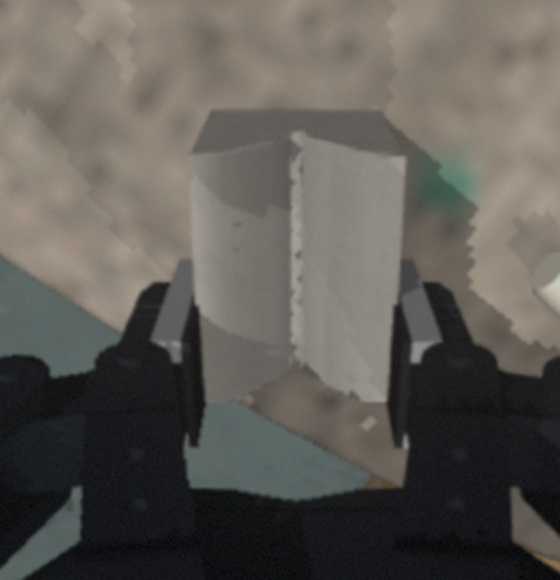

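>>> send_rows([
  [[0, 0, -42], 0, 25],
  [[0, 0, -88], 0, 25],
  [[24, -21, -122], 0.1, 25],
  [[60, -52, -128], 0.2, 25],
  [[96, -84, -128], 0.3, 25],
  [[132, -115, -128], 0.4, 25],
  [[168, -147, -128], 0.5, 25],
  [[204, -178, -128], 0.6, 25],
  [[240, -209, -128], 0.7, 25],
  [[272, -237, -128], 0.78, 25],
  [[292, -255, -122], 0.78, 25],
  [[292, -255, -122], 0.78, 25],
])

```text
t: 26.9
position: [0.5124, -0.0046, 0.1341]
tool_rot: [0.997, -0.081, 0.002, 0.004]
contact_force: [0.0, 0.4, -4.9]
grip_width: 0.0345
```

```bash
python3 - <<'E'
from fitjig import *
did([292,-255,-122],.78)
st();jin(); s,R,y=pose(); print(s['qpos'].round(3))
to(jp(-66,-31,36),JY-np.pi)
E
```

```text
t 26.90 meas [ 0.5124 -0.0046  0.1341] yaw -1.7329 | cmd [ 0.5134 -0.0091  0.1353] -1.7398 | F [ 0.   0.4 -4.9] grip 0.0345 qd 0.06
TCP in jig mm [-68.2 -26.2] 134.1 F jig [-0.   0.4] -4.9
[-0.227  0.046  1.987 -0.008  1.103  1.509]
to [ 0.5138 -0.0096  0.036 ] shift [-0.3 -0.3 99.3] turn 0.0002
```

>>> send_rows([
  [[0, 0, 45], 0, 25],
  [[0, 0, 80], 0, 25],
  [[0, 0, 99], 0, 25],
  [[12, 0, 101], 0, 25],
  [[24, 0, 101], 0, 25],
  [[33, 0, 101], 0, 25],
  [[34, -1, 101], 0, 25],
  [[34, -2, 101], 0, 25],
  [[34, -2, 101], 0, 25],
])

```text
t: 27.8
position: [0.5478, -0.0126, 0.0347]
tool_rot: [0.997, -0.083, 0.004, 0.005]
contact_force: [-0.5, 1.0, -6.0]
grip_width: 0.0342
```

```bash
python3 - <<'E'
from fitjig import *
did([34,-2,101],0)
snap('scene','s17.png',(220,180,380,290),5)
st();jin()
E
```

```text
t 27.85 meas [ 0.5476 -0.0125  0.0345] yaw -1.7372 | cmd [ 0.548  -0.0138  0.0346] -1.7398 | F [ 0.1  0.3 -6.2] grip 0.0347 qd 0.00
TCP in jig mm [-32.2 -28.2] 34.5 F jig [0.  0.3] -6.2
```

View pics/s17.png

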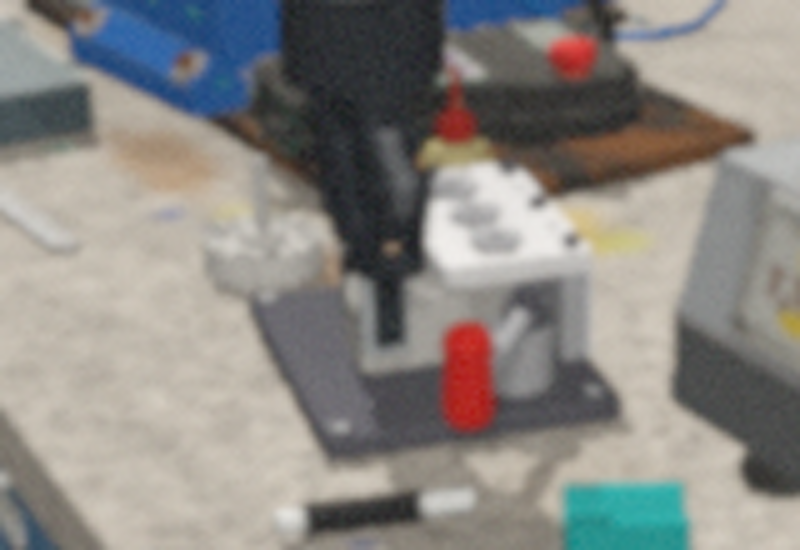

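>>> send_rows([
  [[4, 0, 2], 0, 25],
  [[8, 0, 3], 0, 25],
  [[11, -0.5, 4.5], 0, 25],
  [[11, -1, 5.5], 0, 25],
  [[11, -1.5, 5.5], 0, 25],
  [[11, -1.5, 5.5], 0, 25],
])

```text
t: 28.45
position: [0.5597, -0.0144, 0.0293]
tool_rot: [0.996, -0.083, 0.004, 0.006]
contact_force: [-0.3, -6.4, -5.3]
grip_width: 0.0347
```

```bash
python3 - <<'E'
from fitjig import *
did([11,-1.5,5.5],0)
st();jin()
E
```

```text
t 28.45 meas [ 0.5597 -0.0144  0.0293] yaw -1.7378 | cmd [ 0.5591 -0.0142  0.0292] -1.7398 | F [-0.3 -6.4 -5.3] grip 0.0347 qd 0.00
TCP in jig mm [-19.9 -28. ] 29.3 F jig [ 0.8 -6.4] -5.3
```

>>> send_rows([
  [[0, 0.5, 1], 0, 25],
  [[0, 0.5, 1.5], 0, 25],
  [[0, 0.5, 1.5], 0, 25],
])

```text
t: 28.75
position: [0.5599, -0.0145, 0.029]
tool_rot: [0.997, -0.083, 0.004, 0.005]
contact_force: [-5.1, -4.6, 5.0]
grip_width: 0.0345
```

```bash
python3 - <<'E'
from fitjig import *
did([0,.5,1.5],0)
st();jin()
E
```

```text
t 28.75 meas [ 0.5599 -0.0145  0.029 ] yaw -1.7376 | cmd [ 0.559  -0.0147  0.0277] -1.7398 | F [-5.1 -4.6  5. ] grip 0.0345 qd 0.00
TCP in jig mm [-19.8 -28. ] 29.0 F jig [-4.3 -5.4] 5.0
```

>>> send_rows([
  [[0, 0.3, 0], 0, 50],
  [[0, 0.3, 0], 0, 50],
  [[-15, 0, 0], 0, 50],
  [[-55, 0, 0], 0, 50],
  [[-98, 0, 0], 0, 0],
  [[-98, 0, 0], 0, 0],
  [[-98, 0, 0], 0, 0],
  [[-98, 0, 0], 0, 0],
])

```text
t: 29.55
position: [0.4646, 0.0022, 0.0279]
tool_rot: [0.997, -0.083, 0.005, 0.005]
contact_force: [0.4, -0.1, -0.8]
grip_width: 0.0001
```

```bash
python3 - <<'E'
from fitjig import *
did([-98,0,0],0)
st();jin(); snap('wrist','w18.png')
E
```

```text
t 29.55 meas [0.4646 0.0022 0.0279] yaw -1.7374 | cmd [0.4624 0.0017 0.0268] -1.7398 | F [ 0.4 -0.1 -0.8] grip 0.0001 qd 0.02
TCP in jig mm [-116.5  -27.6] 27.9 F jig [ 0.4 -0.1] -0.8
```

View pics/w18.png

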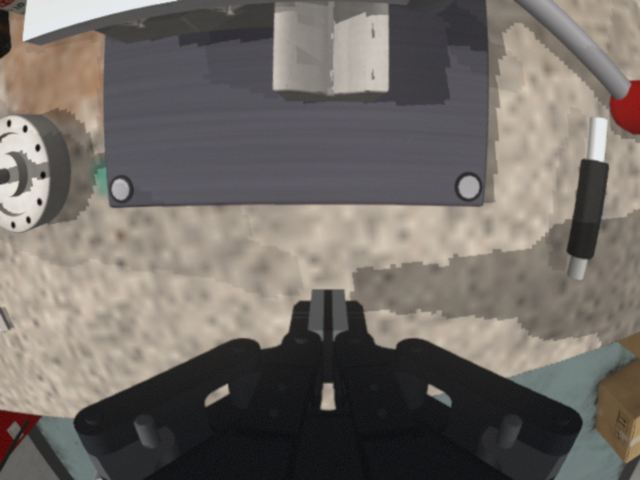

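>>> send_rows([
  [[7, 0.4, 0], 0, 0],
  [[47, 0.4, 0], 0, 0],
  [[93, 0.4, 0], 0, 0],
  [[93, 0.4, 0], 0, 0],
])

```text
t: 30.0
position: [0.5601, -0.0149, 0.0283]
tool_rot: [0.996, -0.084, 0.006, 0.005]
contact_force: [0.1, -0.5, 1.2]
grip_width: -0.0001
```

```bash
python3 - <<'E'
from ov import *
did([93,.4,0],0); 
st(); jin(); snap('scene','s19.png',(220,180,380,290),5); jin()
for c in ('scene',): print([(round(float(d['score']),2),np.round(d['position'],4).tolist()) for d in bot.landmark_of('vee_a',c)])
print(jp(25,-28,12),jp(25,8,12))
overlay('scene','o19.png',(280,195,360,260),9,[(25,-28),(20,-28)])
E
```

```text
t 30.00 meas [ 0.5601 -0.0149  0.0283] yaw -1.7381 | cmd [ 0.554  -0.0143  0.0276] -1.7398 | F [ 0.1 -0.5  1.2] grip -0.0001 qd 0.11
TCP in jig mm [-19.5 -28.4] 28.3 F jig [ 0.2 -0.5] 1.2
TCP in jig mm [-22.3 -28.1] 27.7 F jig [-1.2 -0.9] -0.6
[(0.69, [0.6045, -0.022, 0.0124]), (0.57, [0.5651, -0.2218, 0.0008]), (0.38, [0.6129, 0.0147, 0.0119])]
[ 0.60402797 -0.02201     0.012     ] [0.61009015 0.01347591 0.012     ]
```

View pics/o19.png

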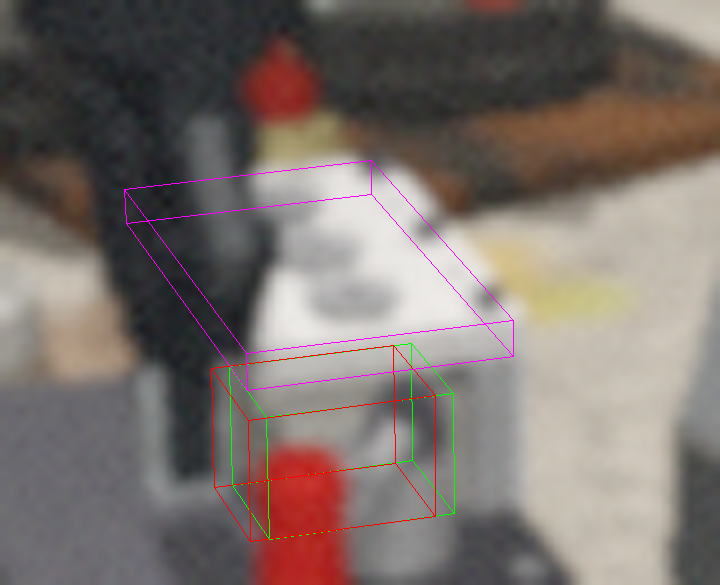

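>>> send_rows([
  [[-40, 0, 0], 0, 0],
  [[-80, 0, -10], 0, 0],
  [[-85, 0, -40], 0, 0],
  [[-85, 0, -40], 0, 0],
])

```text
t: 30.5
position: [0.4699, 0.0015, 0.0691]
tool_rot: [0.997, -0.083, 0.006, 0.005]
contact_force: [0.5, -0.9, 0.8]
grip_width: 0.0001
```

```bash
python3 - <<'E'
from ov import *
did([-85,0,-40],0)
snap('wrist','w20.png'); st()
print([(round(float(d['score']),2),np.round(d['position'],4).tolist()) for d in bot.landmark_of('lever_knob','wrist')])
a=np.radians(120)
k=np.array([28+100*np.cos(a),-66-100*np.sin(a)]); t=np.array([-np.sin(a),-np.cos(a)])
print(jp(*k,60))
to(jp(*(k-35*t),150),-.693+0.0); print(J[2]+np.radians(150)-np.pi)
overlay('wrist','o20.png',(180,0,560,130),2,[(25,44),(25,8),(25,-28)],fish=True)
E
```

```text
t 30.55 meas [0.4702 0.0013 0.0683] yaw -1.7373 | cmd [4.70e-01 4.00e-04 6.69e-02] -1.7398 | F [-0.  -0.6 -0.4] grip 0.0002 qd 0.06
[(0.61, [0.5342, -0.1368, 0.0583])]
[ 0.53671684 -0.13691868  0.06      ]
to [ 0.5636 -0.1593  0.15  ] shift [119.9 142.3 -80.9] turn -1.0468
-0.6927987755982987
```

View pics/w20.png

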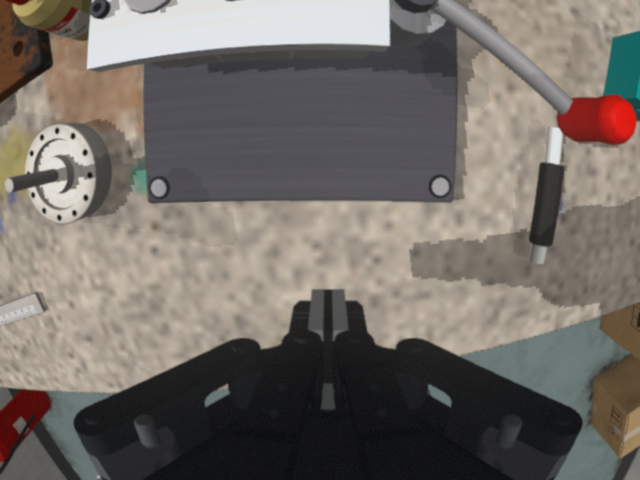

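View pics/o20.png

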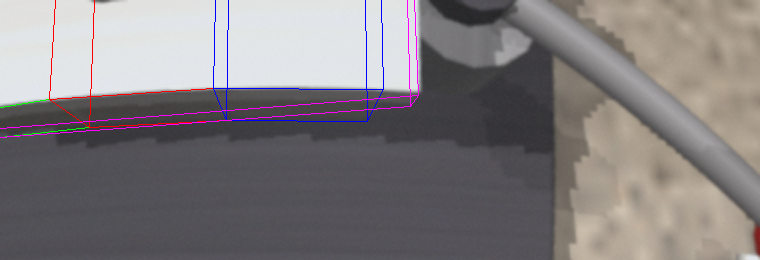

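>>> send_rows([
  [[10, 0, -45], -0.15, 0],
  [[20, 10, -81], -0.3, 0],
  [[45, 50, -81], -0.45, 0],
  [[75, 88, -81], -0.6, 0],
  [[105, 125, -81], -0.75, 0],
  [[120, 142, -81], -0.9, 0],
  [[120, 142, -81], -1.047, 0],
  [[120, 142, -40], -1.047, 0],
  [[120, 142, 5], -1.047, 0],
  [[120, 142, 8], -1.047, 0],
  [[120, 142, 8], -1.047, 0],
])

```text
t: 31.7
position: [0.5639, -0.1583, 0.0595]
tool_rot: [0.905, 0.426, -0.0, 0.004]
contact_force: [1.9, -0.7, 0.4]
grip_width: 0.0
```

```bash
python3 - <<'E'
from ov import *
did([120,142,8],-1.047)
snap('wrist','w21.png'); st(); jin()
a0=np.radians(120)
def P(phi,back):
    a=a0+phi; k=np.array([28+100*np.cos(a),-66-100*np.sin(a)]); t=np.array([-np.sin(a),-np.cos(a)]); return jp(*(k-back*t),58)
for phi in (0,.12,.24,.36,.48,.6,.72,.84,.96,1.08): to(P(phi,26),-.6928-phi)
E
```

```text
t 31.75 meas [ 0.5655 -0.159   0.0617] yaw -0.6903 | cmd [ 0.5644 -0.1598  0.0611] -0.6927 | F [ 0.  -0.4  0.3] grip -0.0000 qd 0.04
TCP in jig mm [  10.1 -169.5] 61.7 F jig [ 0.1 -0.4] 0.3
to [ 0.5567 -0.1535  0.058 ] shift [ -0.1 -10.    3. ] turn 0.0001
to [ 0.5458 -0.1476  0.058 ] shift [ -2.4 -22.2   2.9] turn 0.1201
to [ 0.5357 -0.1404  0.058 ] shift [ -3.4 -34.5   2.7] turn 0.2401
to [ 0.5266 -0.1321  0.058 ] shift [ -2.8 -46.9   2.6] turn 0.3601
to [ 0.5185 -0.1227  0.058 ] shift [ -0.8 -59.1   2.4] turn 0.4801
to [ 0.5116 -0.1124  0.058 ] shift [  2.7 -71.    2.3] turn 0.6001
to [ 0.5059 -0.1014  0.058 ] shift [  7.6 -82.4   2.1] turn 0.7201
to [ 0.5016 -0.0898  0.058 ] shift [ 13.8 -93.1   2. ] turn 0.8401
to [ 0.4988 -0.0777  0.058 ] shift [  21.3 -103.     1.9] turn 0.9601
to [ 0.4974 -0.0654  0.058 ] shift [  29.9 -111.9    1.7] turn 1.0801
```

View pics/w21.png

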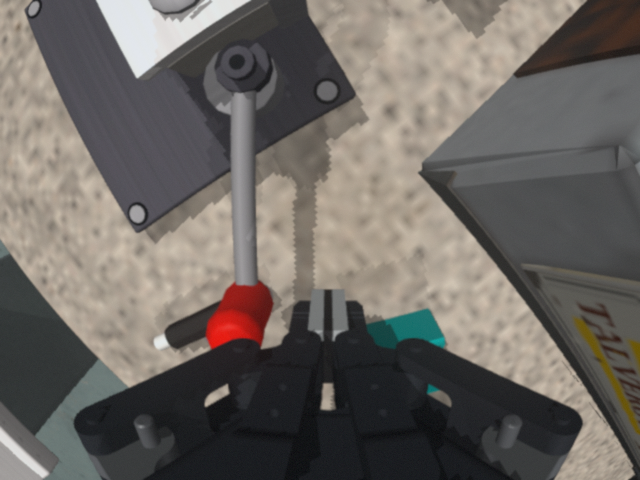

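>>> send_rows([
  [[0, -10, 1], 0, 0],
  [[-2.4, -22.2, 1], 0.12, 0],
  [[-3.4, -34.5, 1], 0.24, 0],
  [[-2.8, -46.9, 1], 0.36, 0],
  [[-0.8, -59.1, 1], 0.48, 0],
  [[2.7, -71, 1], 0.6, 0],
  [[7.6, -82.4, 1], 0.72, 0],
  [[13.8, -93.1, 1], 0.84, 0],
  [[21.3, -103, 1], 0.96, 0],
  [[21.3, -103, 1], 0.96, 0],
])

```text
t: 32.75
position: [0.4997, -0.076, 0.0608]
tool_rot: [0.999, -0.039, 0.005, 0.005]
contact_force: [-1.1, 0.2, 0.3]
grip_width: -0.0001
```

```bash
cat > lev.py <<'E'
from ov import *
a0=np.radians(120)
def P(phi,back):
    a=a0+phi; k=np.array([28+100*np.cos(a),-66-100*np.sin(a)]); t=np.array([-np.sin(a),-np.cos(a)]); return jp(*(k-back*t),60)
def tang():
    s,R,y=pose(); print('F along push(-tool y) resisting: %.1f  radial(tool x): %.1f'%(s['contact_force']@R[:,1], s['contact_force']@R[:,0]))
E
python3 - <<'E'
from lev import *
did([21.3,-103,1],.96)
snap('wrist','w22.png'); st(); jin(); tang()
print([(round(float(d['score']),2),np.round(d['position'],4).tolist()) for d in bot.landmark_of('lever_knob','scene')])
for phi in (.96,1.08,1.14,1.2,1.26,1.32,1.38): to(P(phi,26),-.6928-phi)
E
```

```text
t 32.80 meas [ 0.4998 -0.0766  0.0605] yaw -1.6468 | cmd [ 0.4988 -0.0777  0.0589] -1.6528 | F [-0.2  0.1 -1.3] grip 0.0004 qd 0.02
TCP in jig mm [-68.6 -99.3] 60.5 F jig [-0.2  0. ] -1.3
F along push(-tool y) resisting: -0.1  radial(tool x): -0.2
[(0.87, [0.5372, -0.1366, 0.0569])]
to [ 0.4988 -0.0777  0.06  ] shift [ 0.   0.  -1.1] turn 0.0
to [ 0.4974 -0.0654  0.06  ] shift [ -2.4 -12.1  -1.3] turn 0.12
to [ 0.4973 -0.0592  0.06  ] shift [ -3.  -18.3  -1.3] turn 0.18
to [ 0.4975 -0.053   0.06  ] shift [ -3.3 -24.5  -1.4] turn 0.24
to [ 0.4981 -0.0468  0.06  ] shift [ -3.2 -30.7  -1.4] turn 0.3
to [ 0.4991 -0.0407  0.06  ] shift [ -2.7 -36.9  -1.5] turn 0.36
to [ 0.5004 -0.0346  0.06  ] shift [ -1.9 -43.   -1.5] turn 0.42
```

View pics/w22.png

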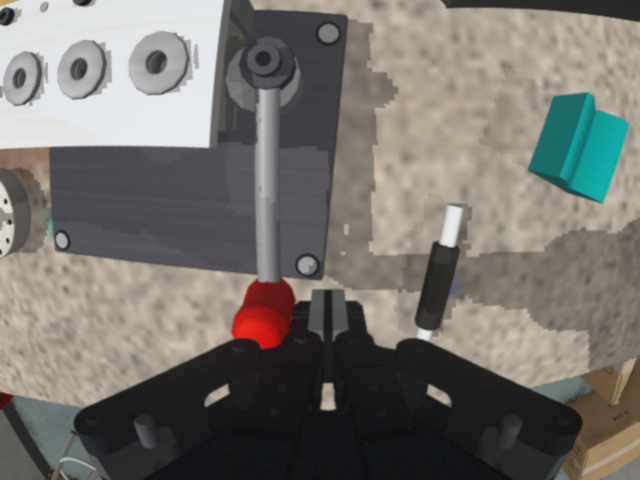

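>>> send_rows([
  [[-1.5, -6, 0], 0.06, 0],
  [[-2.4, -12, 0], 0.12, 0],
  [[-3, -18.3, 0], 0.18, 0],
  [[-3, -18.3, 0], 0.18, 0],
])

```text
t: 33.25
position: [0.4982, -0.0587, 0.0594]
tool_rot: [0.992, -0.128, 0.005, 0.005]
contact_force: [0.1, -0.5, -0.3]
grip_width: 0.0001
```

```bash
python3 - <<'E'
from lev import *
did([-3,-18.3,0],.18)
st(); jin(); tang()
for phi in (1.2,1.26,1.32,1.38): to(P(phi,26),-.6928-phi)
E
```

```text
t 33.25 meas [ 0.4982 -0.0587  0.0594] yaw -1.8284 | cmd [ 0.4973 -0.0592  0.0587] -1.8328 | F [ 0.1 -0.5 -0.3] grip 0.0001 qd 0.04
TCP in jig mm [-73.1 -82. ] 59.4 F jig [ 0.1 -0.4] -0.3
F along push(-tool y) resisting: 0.4  radial(tool x): 0.2
to [ 0.4975 -0.053   0.06  ] shift [-1.4 -6.  -1.4] turn 0.06
to [ 0.4981 -0.0468  0.06  ] shift [ -2.4 -12.2  -1.4] turn 0.12
to [ 0.4991 -0.0407  0.06  ] shift [ -3.1 -18.3  -1.5] turn 0.18
to [ 0.5004 -0.0346  0.06  ] shift [ -3.3 -24.5  -1.5] turn 0.24
```

>>> send_rows([
  [[-1.4, -6, 0], 0.06, 0],
  [[-2, -9, 0], 0.09, 0],
  [[-2.4, -12, 0], 0.12, 0],
  [[-2.4, -12, 0], 0.12, 0],
])

```text
t: 33.65
position: [0.499, -0.0468, 0.0592]
tool_rot: [0.982, -0.188, 0.005, 0.005]
contact_force: [-0.5, -2.2, 1.7]
grip_width: -0.0
```

```bash
python3 - <<'E'
from lev import *
did([-2.4,-12,0],.12)
st(); jin(); tang()
E
```

```text
t 33.65 meas [ 0.499  -0.0468  0.0592] yaw -1.9482 | cmd [ 0.4981 -0.047   0.0586] -1.9528 | F [-0.5 -2.2  1.7] grip -0.0000 qd 0.01
TCP in jig mm [-74.4 -70.2] 59.2 F jig [-0.1 -2.3] 1.7
F along push(-tool y) resisting: 2.3  radial(tool x): 0.4
```

Force starts to rise (2.3 N). Continue in small steps.

>>> send_rows([
  [[-0.6, -3, 0], 0.03, 0],
  [[-1, -6, 0], 0.06, 0],
  [[-1, -6, 0], 0.06, 0],
])

```text
t: 33.95
position: [0.5, -0.0409, 0.059]
tool_rot: [0.976, -0.217, 0.005, 0.005]
contact_force: [-2.3, -2.6, 3.0]
grip_width: 0.0002
```

```bash
python3 - <<'E'
from lev import *
did([-1,-6,0],.06)
st(); jin(); tang()
E
```

```text
t 33.95 meas [ 0.5    -0.0409  0.059 ] yaw -2.0083 | cmd [ 0.4994 -0.041   0.0585] -2.0128 | F [-2.3 -2.6  3. ] grip 0.0002 qd 0.02
TCP in jig mm [-74.4 -64.1] 59.0 F jig [-1.8 -3. ] 3.0
F along push(-tool y) resisting: 3.4  radial(tool x): -1.0
```

>>> send_rows([
  [[-0.6, -3, 0], 0.03, 0],
  [[-1, -6, 0], 0.06, 0],
  [[-1, -6, 0], 0.06, 0],
])

```text
t: 34.25
position: [0.5012, -0.0351, 0.0588]
tool_rot: [0.969, -0.246, 0.004, 0.005]
contact_force: [-2.7, -3.7, 5.0]
grip_width: -0.0003
```

```bash
python3 - <<'E'
from lev import *
did([-1,-6,0],.06)
st(); jin(); tang(); snap('top','t23.png',(230,190,350,300),6)
print([(round(float(d['score']),2),np.round(d['position'],4).tolist()) for d in bot.landmark_of('lever_knob','top')])
for phi in (1.2,1.3,1.4): print(phi, P(phi,0))
E
```

```text
t 34.25 meas [ 0.5012 -0.0351  0.0588] yaw -2.0682 | cmd [ 0.5011 -0.0352  0.0585] -2.0728 | F [-2.7 -3.7  5. ] grip -0.0003 qd 0.02
TCP in jig mm [-74.2 -58.2] 58.8 F jig [-2.  -4.1] 5.0
F along push(-tool y) resisting: 4.6  radial(tool x): -0.5
[]
1.2 [ 0.5057258  -0.02832586  0.06      ]
1.3 [ 0.5093591  -0.01901373  0.06      ]
1.4 [ 0.51390392 -0.01011084  0.06      ]
```

View pics/t23.png

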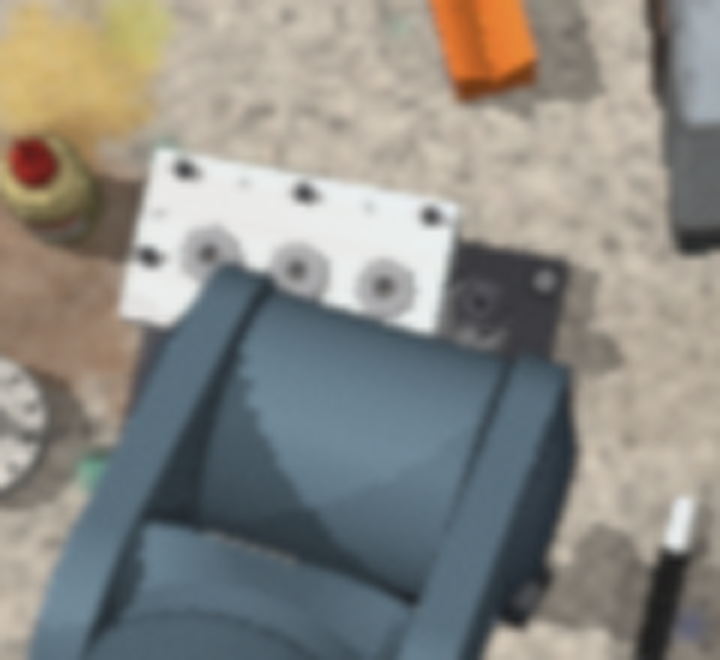

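>>> send_rows([
  [[0, -3, -0.5], 0.03, 0],
  [[-0.3, -6, -1], 0.06, 0],
  [[-0.3, -6, -1], 0.06, 0],
])

```text
t: 34.65
position: [0.5027, -0.0296, 0.0589]
tool_rot: [0.961, -0.275, 0.003, 0.005]
contact_force: [-4.5, -5.0, 3.6]
grip_width: -0.0004
```

```bash
python3 - <<'E'
from lev import *
did([-.3,-6,-1],.06)
st(); jin(); tang(); snap('wrist','w24.png')
E
```

```text
t 34.65 meas [ 0.5027 -0.0296  0.0589] yaw -2.1281 | cmd [ 0.5037 -0.0298  0.0594] -2.1328 | F [-4.5 -5.   3.6] grip -0.0004 qd 0.02
TCP in jig mm [-73.6 -52.6] 58.9 F jig [-3.6 -5.7] 3.6
F along push(-tool y) resisting: 6.6  radial(tool x): -1.1
```

View pics/w24.png

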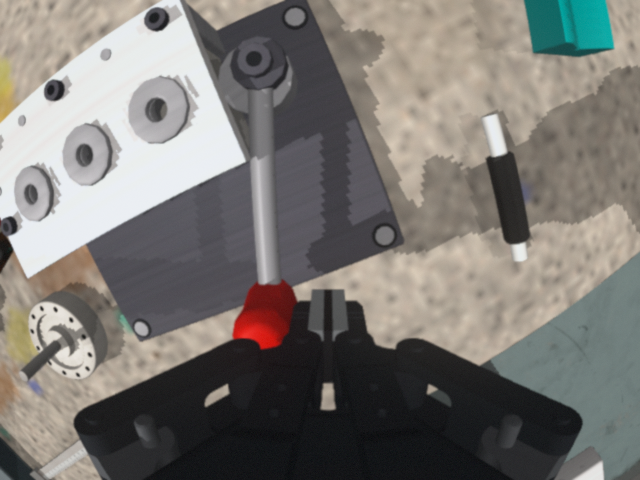

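>>> send_rows([
  [[-0.2, -3, 0], 0.03, 0],
  [[-0.5, -6.5, 0], 0.06, 0],
  [[-0.5, -6.5, 0], 0.06, 0],
])

```text
t: 35.0
position: [0.5048, -0.0237, 0.0587]
tool_rot: [0.953, -0.304, 0.002, 0.005]
contact_force: [-8.4, -5.4, 6.4]
grip_width: -0.0001
```

```bash
python3 - <<'E'
from lev import *
did([-.5,-6.5,0],.06)
st(); jin(); tang()
E
```

```text
t 35.00 meas [ 0.5048 -0.0237  0.0587] yaw -2.1878 | cmd [ 0.5067 -0.024   0.0594] -2.1928 | F [-8.4 -5.4  6.4] grip -0.0001 qd 0.02
TCP in jig mm [-72.5 -46.4] 58.7 F jig [-7.4 -6.8] 6.4
F along push(-tool y) resisting: 9.4  radial(tool x): -3.7
```

>>> send_rows([
  [[0, 8, 0], 0, 0],
  [[0, 25, 0], 0, 0],
  [[0, 35, -45], 0, 0],
  [[0, 35, -90], 0, 0],
  [[40, 50, -120], 0, 0],
  [[80, 70, -150], 0, 0],
  [[80, 70, -150], 0, 0],
])

```text
t: 35.7
position: [0.5339, -0.1292, 0.2155]
tool_rot: [0.952, -0.306, 0.01, 0.004]
contact_force: [-0.2, 0.1, 0.9]
grip_width: -0.0001
```

```bash
python3 - <<'E'
from lev import *
did([80,70,-150],0)
st(); jin(); snap('wrist','w25.png'); snap('scene','s25.png',(220,180,380,290),5)
for l in ('vee_a','lever_knob'):
  print([(round(float(d['score']),2),np.round(d['position'],4).tolist()) for d in bot.landmark_of(l,'scene')])
for y in (44,8,-28): print(jp(25,y,12).round(4))
E
```

```text
t 35.70 meas [ 0.5339 -0.1292  0.2155] yaw -2.1919 | cmd [ 0.5299 -0.1261  0.2105] -2.1928 | F [-0.2  0.1  0.9] grip -0.0001 qd 0.07
TCP in jig mm [ -26.1 -145.5] 215.5 F jig [-0.2  0.1] 0.9
[(0.95, [0.5661, -0.2237, -0.0025]), (0.53, [0.618, 0.0507, 0.0124]), (0.42, [0.6039, -0.0159, 0.0113]), (0.41, [0.6155, 0.0136, 0.0144])]
[(0.92, [0.5215, -0.004, 0.0566])]
[0.6162 0.049  0.012 ]
[0.6101 0.0135 0.012 ]
[ 0.604 -0.022  0.012]
```

View pics/w25.png

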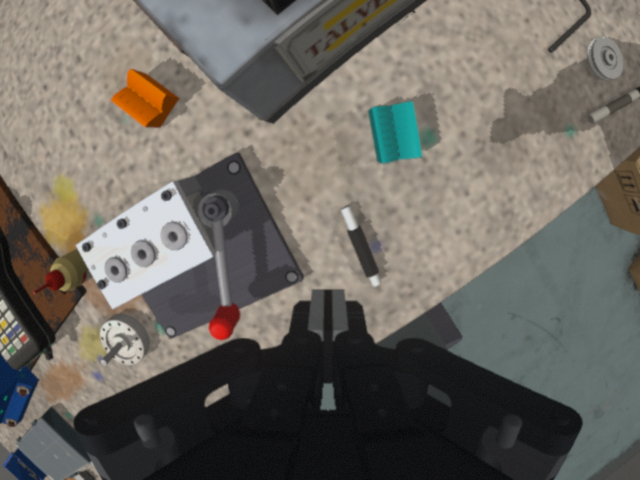

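View pics/s25.png

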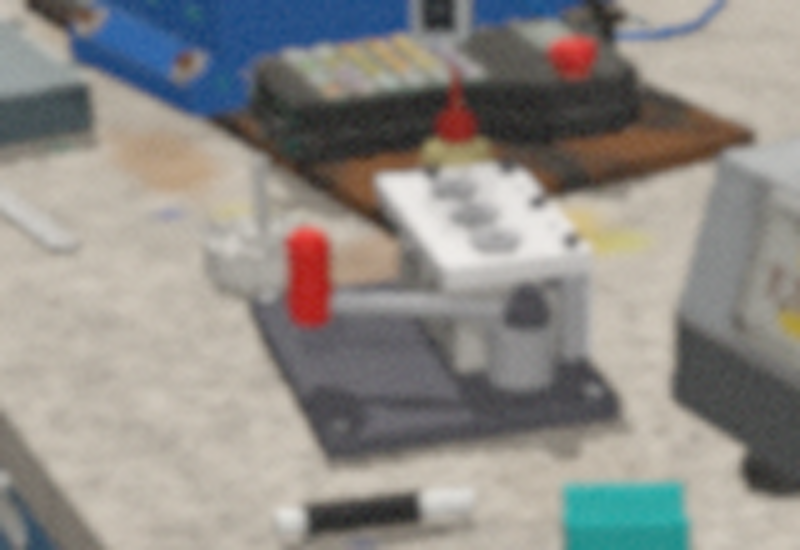

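```bash
python3 - <<'E'
from ov import *
overlay('scene','o25.png',(280,195,360,265),9,[(25,44),(25,8),(25,-28)])
save(np.load('last_scene.npz')['im'],'s25b.png',(285,200,355,265),10)
E
```

```text
(no output)
```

View pics/o25.png

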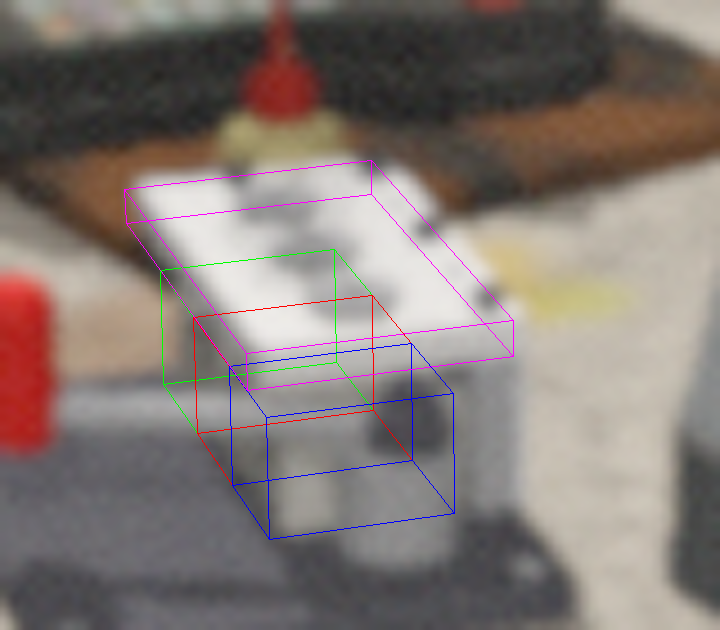

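View pics/s25b.png

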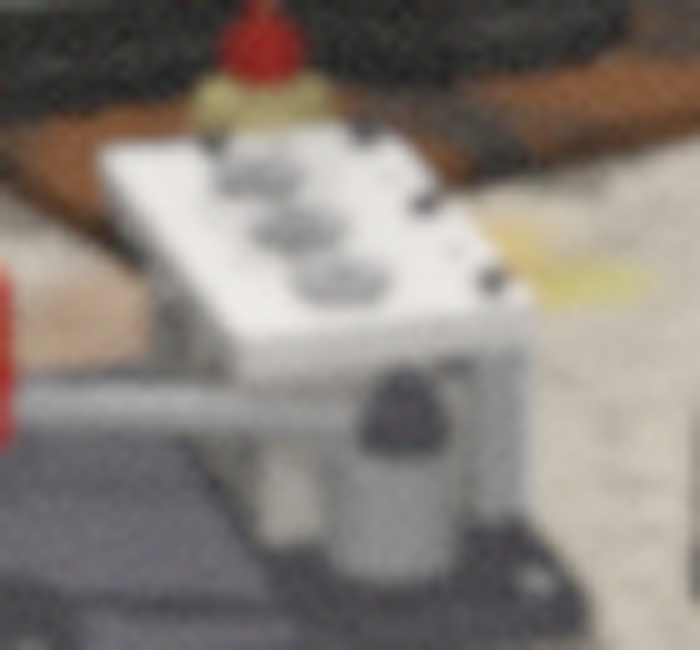

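```bash
python3 - <<'E'
from h import *
for l in ("oil_mid","gauge_mid","rotor_mid"): print(l,[(round(float(d['score']),2),np.round(d['position'],4).tolist()) for d in bot.landmark_of(l,'scene')][:1])
print(bot.read_state()['contact_force']); print(bot.close_job())
E
```

```text
oil_mid [(0.65, [0.6532, 0.1262, 0.0508])]
gauge_mid [(0.67, [0.4885, -0.1382, 0.0116])]
rotor_mid [(0.7, [0.5589, 0.1548, 0.0112])]
[ 0.44762377 -0.07591292 -0.41828414]
the job is handed in; nothing more can be done
None
```

The three grey vee blocks are loaded one after another into the drill jig, vees front to back, and the lever clamps the row. I handed the job in at about 36 s of the 72 s allowed.

**How the blocks went home:** The fingers cannot pass under the drill plate. I set each block down against its left neighbour, then drove it the last stretch to the rail with a short push from the closed fingers. Before placing the second block, I pressed the first with the second held in the gripper. It stayed put at 6 N, so it was against the rail.

**Last checks:**
- **Blocks:** overlaying the expected home positions on the scene picture, all three front faces line up in a straight row. The networks put the first two blocks within about 6 mm and the third 6 mm too far left. The third block's seat on the rail was checked only in the picture.
- **Lever:** it was pushed to 9.4 N at the knob and let go. It stayed at about 1.49 rad, near the top of the expected 1.3–1.5.
- **Bystanders:** the oil bottle read 4 mm from its first scene reading, the rotor 3 mm and the gauge 1 mm. All are within the networks' error. I never touched the orange or turquoise look-alikes.

**One slip:** on the way to the third block, the last joint ran onto its range limit (read -2.741 rad against -2.74) and the tool tilted about 4°. I took the tilt out at the opposite limit (read up to 2.7406 rad) before picking up the block. I cannot tell whether those thousandths past the stated range count against the job.

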